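Sort the lost property and hold up the chewed teddy block with tongs

ROBOT

A 6-joint arm with a two-finger parallel gripper is mounted at the origin on the work surface. World frame = base frame: x ahead of the robot, y to its left, z up, the work surface at z = 0. Lengths are in m, angles in rad, forces in N, time in s.
With the tool pointing down it reaches from about 0.35 to 0.775 m from the base axis. Payload 7.3 kg.
Tool frame: the origin (TCP) lies between the finger pads; the fingertips stand 25 mm ahead of it and the grasp point (between the pads) lies 6 mm ahead of it; y points along the fingers, z is the direction in which the jaws open and shut, and the axes are right-handed (so a half turn about y gives the same grasp; the last joint's range is limited). The gripper opens to 92 mm and grips with 3 to 60 N. Pads are 19 mm wide; open, the fingers measure 130 mm over their backs; the gripper's body (75 mm by 190 mm) begins 47 mm behind the grasp point.
Start: joints at [-1.403, 0.342, 1.524, -0, 1.275, -0.146], TCP at [0.162, -0.499, 0.228] pointing down, gripper open.
Joint ranges: [-2.53, 2.53], [-0.77, 2.02], [0.04, 2.7], [-1, 4.14], [0.28, 2.66], [-3.11, 3.11]. Speed limits (rad/s): [2.57, 2.57, 3.14, 3.14, 3.14, 3.14].

INTERFACE

Orientations are given as [roll, pitch, yaw] about the fixed x, y, z axes, in that order (R = Rz(yaw) Ry(pitch) Rx(roll)).
In Python, from cell import sensors, read_camera, hand_in gives the robot as it stands. The module is installed in compiled form; this text tells all that it offers.
- The arm moves only by the tool send_rows, never from a script. Its argument "motion" is a list that holds one entry, the list of rows, each a list of 4 numbers: the shift along the tool's x, y, z in m, then the turn about the tool's y in degrees. In form: [[[tx, ty, tz, twist], ...]]. A call has 1 to 8 rows; each row is the pose to reach, as a shift and turn from the pose measured when the call began, along the tool's axes at that moment; what a row does not reach only later rows make up. A row lasts 1/10 s, in which the tool goes at most 50 mm and 8.59 degrees, less where a joint would pass 70% of its speed; a pose out of reach is approached as far as the arm can. A call with a gripper value outside its range is refused whole. "gripper" is the opening, from 0 (shut) to 1 (fully open), set as the call begins (left out, the last holds). The fingers move at their own pace and stop on an object; "grip_force" is the grip in N (left out, the last holds). Time passes only in rows, so rows that repeat a pose let the fingers close. It gives the time, the measured TCP pose, the force and the opening at its end, in the units of the state.
- sensors.observe(): the state, without advancing time (a new reading comes with each control period).
- read_camera(name): name is "side" or "top"; returns a dict with "frame" (420x560x3 uint8, red, green, blue), "fx", "fy", "cx", "cy" (pixels), "distortion" ([k1, k2, p1, p2, k3] as OpenCV has them; the pictures are not rectified), "extrinsics" (4x4, takes a point from world to camera coordinates). Camera axes: x right, y up, looking along -z (the intrinsics and any distortion apply to the point x, -y, -z); pixel columns grow to the right and rows downward; lengths in m; the calibration is good to about 2 mm. A picture is of the moment at which its call begins. There is no depth.
- hand_in(): hands the job in, once; it reports no verdict.
The state is a dict: "time": time; "qpos": joint angles; "qvel": joint speeds; "joint_efforts": joint torques, N m; "tool_pos": TCP position; "tool_rot": TCP orientation; "contact_force": force on the tool from outside, world axes, zero at the start; "torque": the same for the moment, N m; "opening": finger opening in m.
Only numpy, scipy, OpenCV 4.12 (cv2) and the standard library are available. Lean on these libraries where they do the work, as an engineer would, in place of code of your own. Each camera call takes 0.05 s, during which the arm holds its last target.

TASK

Sort the lost property by type: lay the loose domino in the tray that already has dominoes in it and the toy fire truck in the tray that has the toy vehicles. Then take the tongs, close their jaws on the teddy-shaped puzzle block, which has been chewed and must not be touched by the gripper or arm itself, and lift it at least 12 cm above the shelf so that it can be seen. Finish while holding it up, steady, in the tongs, do not put it down, and leave the other things on the shelf where they are.

Things in the scene. Friction and masses are not known exactly. Their poses are not given: they have to be found in the camera images.
- tongs: sprung steel tongs lying on their side, 200 long, 24 tall, 75 g. Origin: on the centreline at the underside, midway along the black grips; +x runs along the centreline to the jaw tips (x = +107), z up, arms at +y and -y. The hinge, a round post of radius 13, is at x = -85. Both arms swing symmetrically on a spring and rest open
- tongs_grips (a point): point of the tongs midway between the two black grips, 12 above their underside, where the fingers take them, closing along the tongs' y; axes as the tongs'. Grips: 70 long, 24 tall, 63 over their outsides at rest; 6 N begins to close them, 10 N holds them closed on the teddy block. Squeezed to 50 the tongs can be carried with the jaws open
- tongs_jaws (a point): point of the tongs midway between the two grey jaw pads, 12 above their underside, 90 ahead of the grips' point; axes as the tongs'. Pads: 34 long, 24 tall; gap between them 75 (91 over the outsides) at rest, 48 when the grips are squeezed to 50, parallel and 26 (the teddy's thickness) with the grips at 39, about 5 fully closed
- tongs_left: left arm of the tongs (on their +y side). Origin: its hinge, at the underside of the tongs, 85 behind (-x) the tongs' origin and 8 to the side. Its yaw relative to tongs is 0 when open and negative when closing, at most 0.2 rad
- tongs_right: right arm of the tongs (on their -y side). Origin: its hinge, at the underside of the tongs, 85 behind (-x) the tongs' origin and 8 to the side. Its yaw relative to tongs is 0 when open and positive when closing, at most 0.2 rad
- teddy: brown teddy-shaped wooden puzzle block standing upright, 68 tall, 45 wide along its x, 26 thick along its y with flat parallel front and back (torso flat from 0 to 40 up); 45 g. Origin centre of underside, z up. The tongs close along its y
- domino: glossy black domino lying flat, 50 (x) x 25 (y) x 10; origin centre of underside
- truck: red metal toy fire truck on fixed wheels, 92 long (x, cab at -x) x 36 wide (y), sides flat from 17 to 37 up, ladder to 46 and lamp to 48; 160 g; origin centre of underside at wheel bottoms
- tray_games: open plywood tray fixed to the shelf, 180 (x) x 160 (y) x 50 tall, walls and floor 6 thick; origin centre of underside; three dominoes lie fixed in it along its near (-x) wall, up to x = -54 in its frame, tops at most 36 high. The other tray is the same but for its contents
- tray_games_space (a point): centre of the free floor of that tray (20 towards +x from the tray's origin, 6 up); axes as the tray's. Free floor: 130 (x) x 145 (y) around it
- tray_vehicles: open plywood tray fixed to the shelf, 180 (x) x 160 (y) x 50 tall, walls and floor 6 thick; origin centre of underside; a toy car and a toy van lie fixed in it along its near (-x) wall, up to x = -54 in its frame, tops at most 36 high. The other tray is the same but for its contents
- tray_vehicles_space (a point): centre of the free floor of that tray (20 towards +x from the tray's origin, 6 up); axes as the tray's. Free floor: 130 (x) x 145 (y) around it
- mug: white plastic mug, 76 dia x 85 tall, handle at +y; origin centre of underside; leave it where it is
- lunchbox: grey lunchbox with white lid, 90 x 130 x 63; origin centre of underside; leave it where it is
- flask: bare metal drinks bottle, black cap, 64 dia x 180 tall; origin centre of underside; leave it where it is
- gluestick: white glue stick standing up, 28 dia x 90 tall; origin centre of underside; leave it where it is
- beaker: small plastic play beaker, 54 dia x 50 tall; origin centre of underside; leave it where it is
- eraser: rubber eraser in a card sleeve, 42 x 18 x 12; origin centre of underside; leave it where it is
- sharpener: metal pencil sharpener, 26 x 16 x 12; origin centre of underside; leave it where it is

How it is judged:
By the outcome, as a careful person would: the job done as asked, in the order asked, and still so for the second after the job is handed in, while the arm keeps its last pose, push and grip.
It also fails if it takes over 72 s, if anything falls off the work surface, if the arm or the gripper's body presses on something with over 40 N, if the wrist force passes 120 N, or if a joint passes its speed limit or range.

## Working session

There is one attempt and no reset: what is moved stays moved. The work goes in short steps, Python scripts to look and compute and a tool call to move; the robot and the scene stay as the last step left them, time stands still between calls to the robot, and variables do not carry over. Pictures are saved under pics/ and viewed, and the job is handed in when it is done.

Besides the shell and the picture viewer there is one more tool, called as a command line: name --argument value ..., lists and objects as JSON in quotes. send_rows: Moves the arm, as the interface text tells. Its arguments: {"type":"object","properties":{"motion":{"type":"array"},"gripper":{"type":"number"},"grip_force":{"type":"number"}},"required":["motion"]}

```bash
mkdir -p pics
python3 - <<'E'
from cell import sensors, read_camera
import cv2,json,numpy as np,pickle
print(sensors.observe())
for n in("top","side"):
    c=read_camera(n); pickle.dump(c,open(f"{n}0.pkl","wb"))
    cv2.imwrite(f"pics/{n}0.png",cv2.resize(c["frame"][:,:,::-1],(800,600),interpolation=cv2.INTER_CUBIC))
    print({k:np.round(v,4).tolist() for k,v in c.items() if k!="frame"})
E
```

```text
{'time': 0.0, 'qpos': array([-1.40299325e+00,  3.42724606e-01,  1.52503497e+00, -1.86076876e-05,
        1.27542077e+00, -1.45991558e-01]), 'qvel': array([-1.20444663e-04,  9.74323169e-04,  3.58914364e-04, -7.51264336e-04,
        7.93217739e-05,  1.24708897e-03]), 'joint_efforts': array([-1.54998645e-03, -4.31246603e+01, -2.44219869e+01,  7.15665333e-02,
        5.59677801e-02, -1.09340010e-04]), 'tool_pos': array([ 0.16200065, -0.49893721,  0.22743773]), 'tool_rot': array([-1.57236972e+00,  2.13364142e-04, -2.82779276e+00]), 'contact_force': array([-0.76723875,  0.02378268,  0.65812192]), 'torque': array([-0.03962517,  0.01376745,  0.00803275]), 'opening': 0.09172079987874567}
{'fx': 417.4225, 'fy': 417.4225, 'cx': 275.8686, 'cy': 210.5317, 'distortion': [0.0018, 0.0, 0.0, 0.0, 0.0], 'extrinsics': [[0.0111, -0.9999, 0.0109, -0.0157], [0.9951, 0.0121, 0.0977, -0.5763], [-0.0978, 0.0098, 0.9952, -1.0046], [0.0, 0.0, 0.0, 1.0]]}
{'fx': 512.7082, 'fy': 512.7082, 'cx': 279.8982, 'cy': 210.8438, 'distortion': [0.0521, 0.0, 0.0, 0.0, 0.0], 'extrinsics': [[-0.6961, -0.7179, -0.0112, 0.4072], [0.4494, -0.4479, 0.7729, -0.2961], [-0.5599, 0.533, 0.6344, -1.1366], [0.0, 0.0, 0.0, 1.0]]}
```

View pics/top0.png

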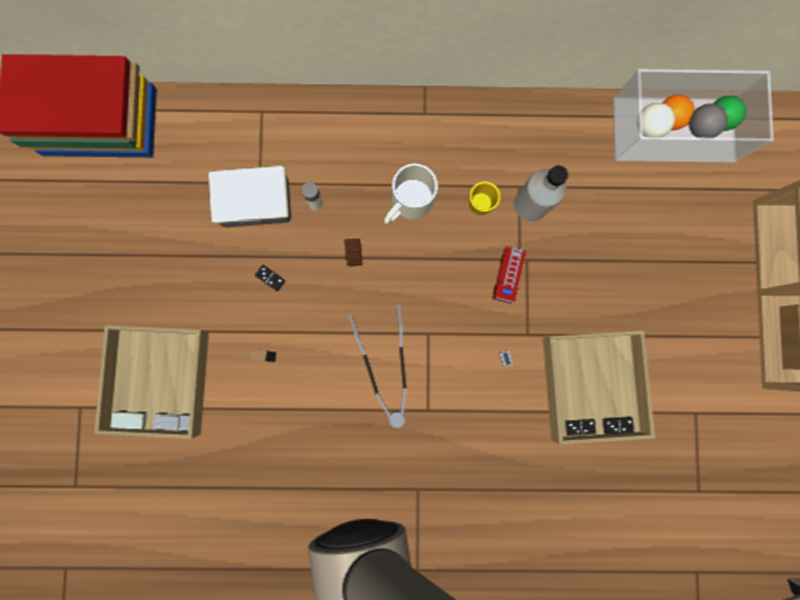

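View pics/side0.png

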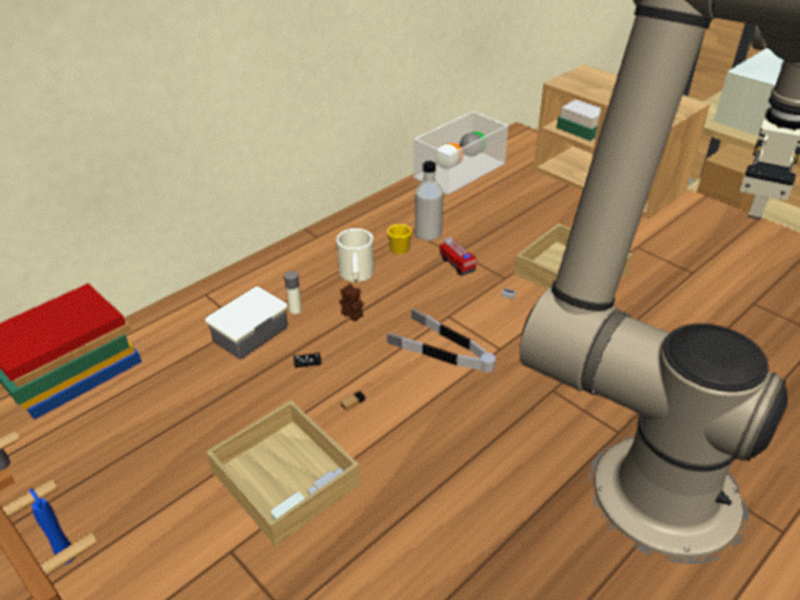

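The top picture shows the domino at (270,277), teddy (353,252), truck (509,275), and the tongs with their hinge at (397,420) and jaws at the top. The vehicles tray is on the left (152,382) and the games tray on the right (600,387). Next I'll take enlarged crops to measure.

```bash
cat > h.py <<'E'
import numpy as np, cv2, pickle
from scipy.spatial.transform import Rotation as R
def Kd(c): return np.array([[c["fx"],0,c["cx"]],[0,c["fy"],c["cy"]],[0,0,1]]),np.array(c["distortion"],float)
F=np.diag([1,-1,-1.])
def p2w(c,uv,z):
    K,d=Kd(c); uv=np.atleast_2d(np.array(uv,float))
    n=cv2.undistortPoints(uv[:,None],K,d)[:,0]
    E=np.array(c["extrinsics"]); Rm=F@E[:3,:3]; t=F@E[:3,3]
    o=-Rm.T@t; r=np.c_[n,np.ones(len(n))]@Rm
    s=(np.broadcast_to(z,len(uv))-o[2])/r[:,2]
    return o+r*s[:,None]
def w2p(c,P):
    K,d=Kd(c);E=np.array(c["extrinsics"]); Rm=F@E[:3,:3]; t=F@E[:3,3]
    return cv2.projectPoints(np.atleast_2d(np.array(P,float)),cv2.Rodrigues(Rm)[0],t,K,d)[0][:,0]
def crop(c,x0,y0,w,h,s):
    im=c["frame"][y0:y0+h,x0:x0+w,::-1]
    im=cv2.resize(im,(w*s,h*s),interpolation=cv2.INTER_CUBIC)
    for x in range(x0 - x0%10+10,x0+w,10): cv2.putText(im,str(x),((x-x0)*s,8),0,.3,(0,255,255),1); cv2.line(im,((x-x0)*s,10),((x-x0)*s,14),(0,255,255),1)
    for y in range(y0 - y0%10+10,y0+h,10): cv2.putText(im,str(y),(0,(y-y0)*s),0,.3,(0,255,255),1)
    return im
def load(n): return pickle.load(open(n,"rb"))
E
python3 - <<'E'
from h import *
c=load("top0.pkl")
cv2.imwrite("pics/c1.png",crop(c,170,160,100,75,8))
cv2.imwrite("pics/c2.png",crop(c,235,205,120,95,6))
cv2.imwrite("pics/c3.png",crop(c,330,160,60,60,10))
# rough
for n,uv,z in [("dom",(189,194),.01),("teddy",(247,176),.068),("truck",(356,192),.04),("hinge",(278,294),.024),("trayV TL",(74,228.5),.05),("trayV BR",(137,306),.05),("trayG",(381,234),.05),("trayG",(457,306),.05)]:
    print(n,p2w(c,np.array(uv)+0.,z).round(4))
E
```

```text
dom [[0.6174 0.2104 0.01  ]]
teddy [[0.6548 0.0615 0.068 ]]
truck [[ 0.6235 -0.2057  0.04  ]]
hinge [[ 0.3725 -0.0165  0.024 ]]
trayV TL [[0.5251 0.4749 0.05  ]]
trayV BR [[0.3439 0.3164 0.05  ]]
trayG [[ 0.5204 -0.2634  0.05  ]]
trayG [[ 0.3513 -0.4423  0.05  ]]
```

View pics/c1.png

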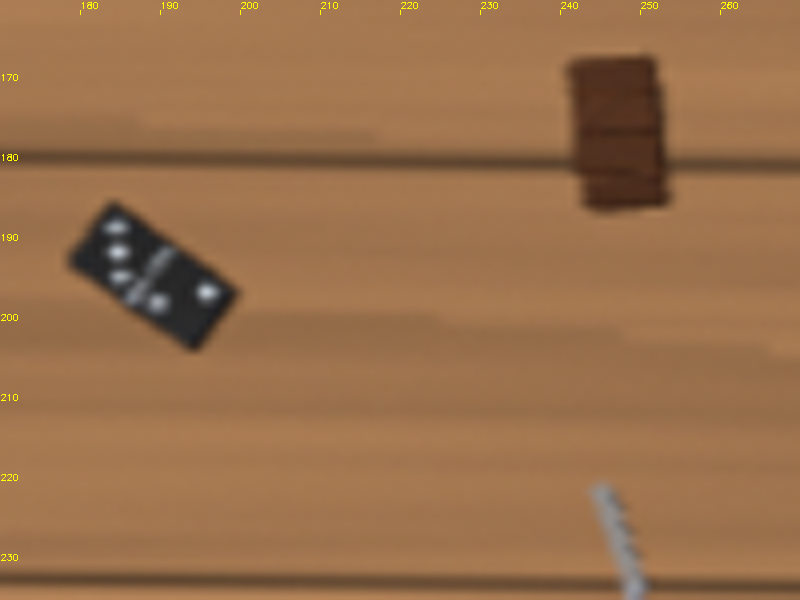

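View pics/c2.png

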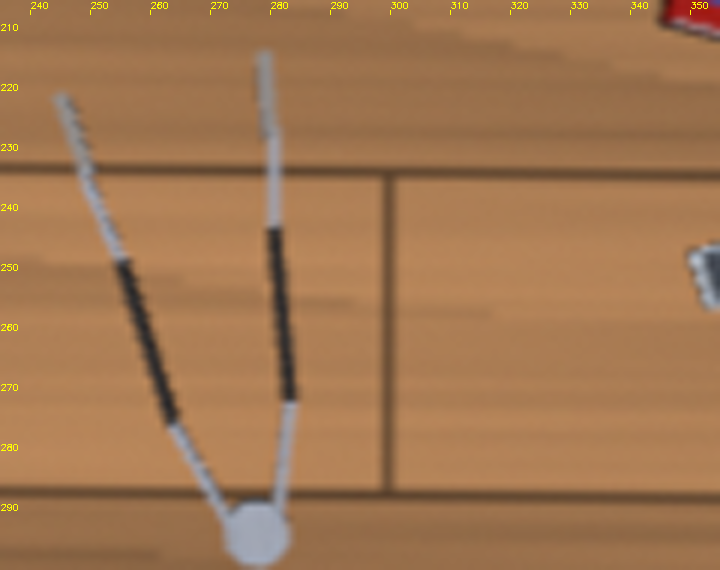

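View pics/c3.png

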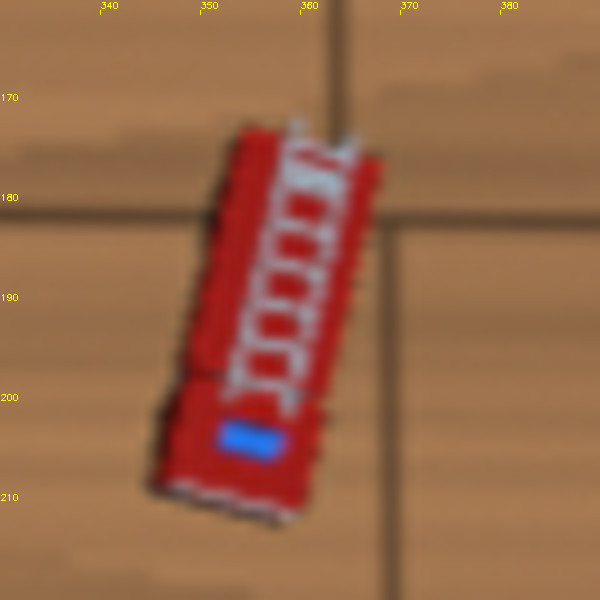

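```bash
cat > m.py <<'E'
from h import *
c=load("top0.pkl"); s_=load("side0.pkl")
def px(x0,y0,s,P): return np.array([[x0+(a+.5)/s-.5,y0+(b+.5)/s-.5] for a,b in P])
d=p2w(c,px(170,160,8,[(113,202),(240,293),(194,350),(70,262)]),.01)
print("dom",d.mean(0),np.linalg.norm(d-np.roll(d,1,0),axis=1)); v=(d[0]+d[3]-d[1]-d[2]); print(np.arctan2(v[1],v[0]))
v=(d[3]-d[0]+d[2]-d[1]); print("short dir",np.arctan2(v[1],v[0]))
t=p2w(c,px(330,160,10,[(243,127),(383,160),(305,508),(170,482)]),.037)
print("truck",t.mean(0),np.linalg.norm(t-np.roll(t,1,0),axis=1)); v=(t[0]+t[1]-t[2]-t[3]); print(np.arctan2(v[1],v[0]))
P=px(235,205,6,[(257,533),(60,93),(263,53),(123,262),(172,422),(275,228),(290,400)])
g=p2w(c,P,.024); print("tongs\n",g)
tm=(g[1]+g[2])/2; v=tm-g[0]; yaw=np.arctan2(v[1],v[0]); print("len",np.linalg.norm(v),yaw)
gm=g[3:].mean(0); v=gm-g[0]; print("grips mid",gm,np.linalg.norm(v),np.arctan2(v[1],v[0]))
te=p2w(c,px(170,160,8,[(572,65),(655,57),(668,205),(585,210)]),.06)
print("teddy",te.mean(0),te)
E
python3 m.py
python3 - <<'E'
from h import *
c=load("top0.pkl"); s=load("side0.pkl")
cv2.imwrite("pics/s1.png",crop(s,225,185,80,60,10))
cv2.imwrite("pics/s2.png",crop(s,195,185,160,110,5))
cv2.imwrite("pics/t1.png",crop(c,60,220,90,90,6))
cv2.imwrite("pics/t2.png",crop(c,375,225,90,90,6))
E
```

```text
dom [0.61706033 0.21078225 0.01      ] [0.0232098  0.04981485 0.02296007 0.0483869 ]
0.9650728672824797
short dir 2.5214121567802055
truck [ 0.62547807 -0.20899736  0.037     ] [0.09071632 0.03559782 0.08926338 0.03375965]
-0.21700643102193537
tongs
 [[ 0.37390852 -0.01508694  0.024     ]
 [ 0.55211725  0.0681782   0.024     ]
 [ 0.56971457 -0.01546528  0.024     ]
 [ 0.48292266  0.04107059  0.024     ]
 [ 0.41816831  0.02005886  0.024     ]
 [ 0.49754059 -0.02115846  0.024     ]
 [ 0.42756577 -0.02798851  0.024     ]]
len 0.191544561060332 0.2180889730619732
grips mid [0.45654933 0.00299562 0.024     ] 0.08459599870563016 0.21541404806528897
teddy [0.65547896 0.06180815 0.06      ] [[0.67645876 0.07669459 0.06      ]
 [0.6792515  0.05164262 0.06      ]
 [0.63402487 0.04696593 0.06      ]
 [0.6321807  0.07192945 0.06      ]]
```

View pics/s1.png

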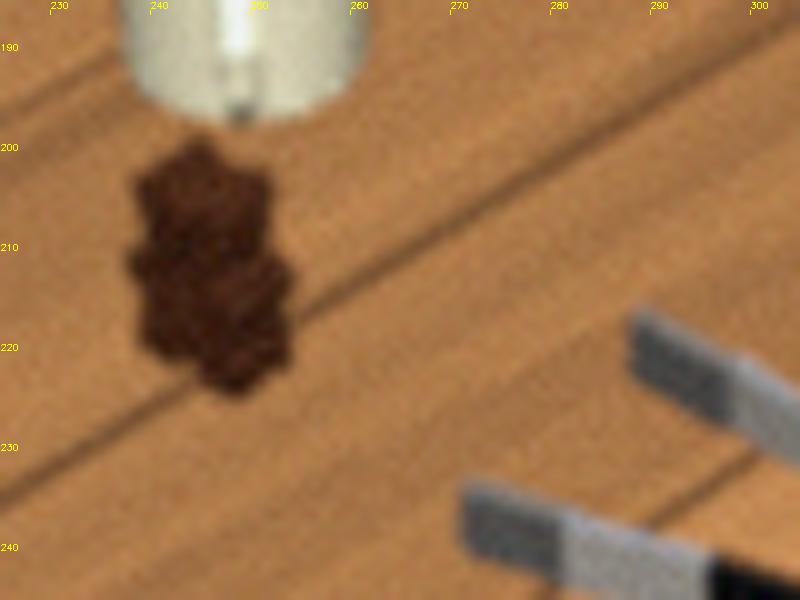

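View pics/t1.png

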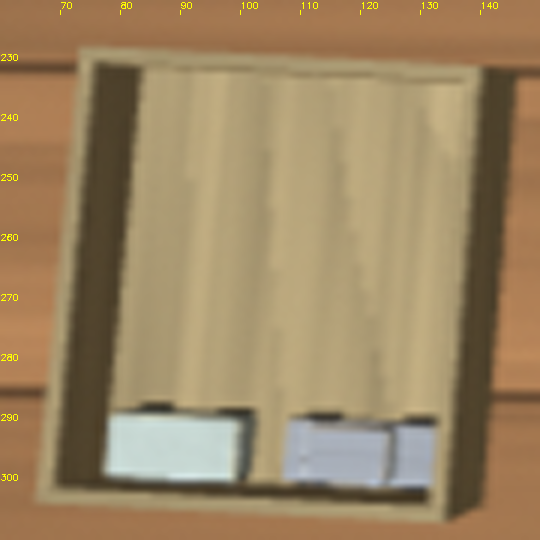

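View pics/t2.png

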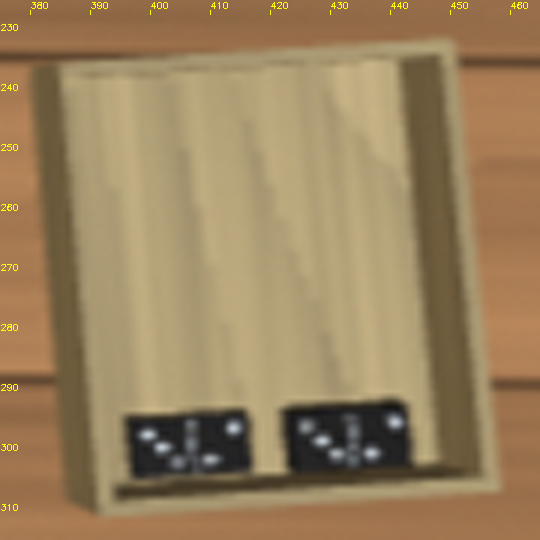

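```bash
cat > ov.py <<'E'
from h import *
c=load("top0.pkl"); s=load("side0.pkl")
def px(x0,y0,s,P): return np.array([[x0+(a+.5)/s-.5,y0+(b+.5)/s-.5] for a,b in P])
for n,x0,y0,P in [("V",60,220,[(80,47),(480,68),(447,520),(38,502)]),("G",375,225,[(58,62),(455,40),(500,490),(98,515)])]:
    t=p2w(c,px(x0,y0,6,P),.05); m=t.mean(0); v=t[0]+t[1]-t[2]-t[3]; y=np.arctan2(v[1],v[0])
    print(n,m,y,np.linalg.norm(t-np.roll(t,1,0),axis=1),"space",m[:2]+.02*np.array([np.cos(y),np.sin(y)]))
def box(x,y,yaw,L,W,z0,z1):
    return [(x+a*L/2*np.cos(yaw)-b*W/2*np.sin(yaw),y+a*L/2*np.sin(yaw)+b*W/2*np.cos(yaw),z) for z in(z0,z1) for a,b in((1,1),(1,-1),(-1,-1),(-1,1))]
B=[box(.6171,.2108,.957,.05,.025,0,.01),box(.6255,-.209,-.217,.092,.036,0,.037),box(.6555,.0618,.105,.045,.026,0,.06)]
k=4
def draw(cam,x0,y0,w,h,k,name):
    im=cv2.resize(cam["frame"][y0:y0+h,x0:x0+w,::-1],(w*k,h*k),interpolation=cv2.INTER_CUBIC)
    for b in B:
        q=((w2p(cam,b)+.5-[x0,y0])*k-.5).round().astype(int)
        for i in range(4):
            for a,e in((i,(i+1)%4),(i+4,(i+1)%4+4),(i,i+4)): cv2.line(im,tuple(map(int,q[a])),tuple(map(int,q[e])),(0,255,0),1)
    g=np.array([.3739,-.0151]);y=.2165;u=np.array([np.cos(y),np.sin(y)]);n=np.array([-u[1],u[0]])
    o=g+.085*u
    for p in [o-.085*u,o,o+.09*u,o+.107*u+.0415*n,o+.107*u-.0415*n,o+.0315*n,o-.0315*n]:
        q=((w2p(cam,[*p,.024])[0]+.5-[x0,y0])*k-.5).round().astype(int); cv2.circle(im,tuple(map(int,q)),3,(255,0,255),1)
    cv2.imwrite(name,im)
draw(c,170,150,200,150,4,"pics/o1.png"); draw(s,195,155,200,120,4,"pics/o2.png")
# others rough
for n,uv,z in [("mug",(414,184),.085),("flask",(558,175),.18),("flask base",(530,212),.0),("beaker",(485,194),.05),("glue",(310,188),.09),("eraser",(264,356),.012),("sharp",(506,358),.012),("lunch",(250,193),.063)]:
    print(n,p2w(c,np.array(uv)*.7,z)[0].round(3))
E
python3 ov.py
```

```text
V [0.43518245 0.40058236 0.05      ] -0.031364470867734764 [0.17903387 0.15977859 0.17790999 0.16038258] space [0.45517261 0.39995517]
G [ 0.43438442 -0.35800603  0.05      ] 0.07215422637033843 [0.17935175 0.16106723 0.1787206  0.16037451] space [ 0.45433238 -0.3565642 ]
mug [ 0.767 -0.04   0.085]
flask [ 0.756 -0.253  0.18 ]
flask base [ 0.744 -0.254  0.   ]
beaker [ 0.762 -0.164  0.05 ]
glue [0.756 0.133 0.09 ]
eraser [0.479 0.216 0.012]
sharp [ 0.48  -0.206  0.012]
lunch [0.754 0.238 0.063]
```

View pics/o1.png

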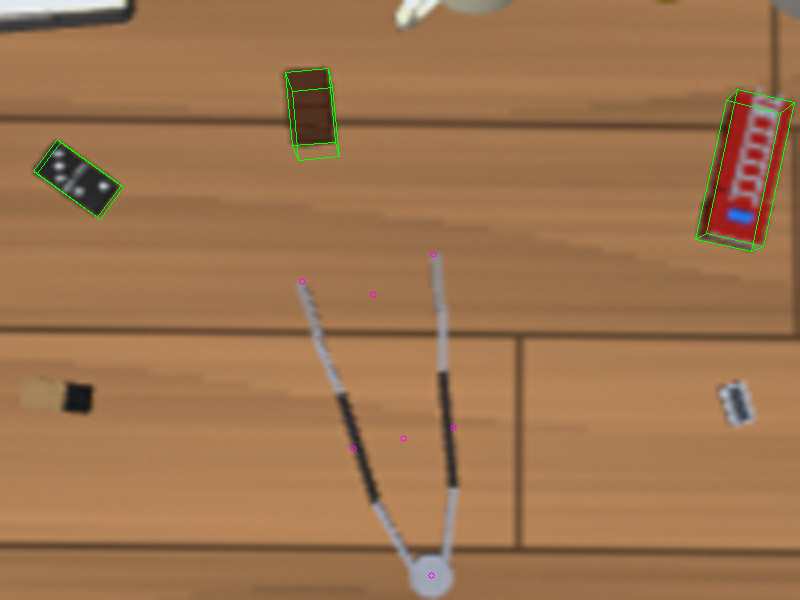

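View pics/o2.png

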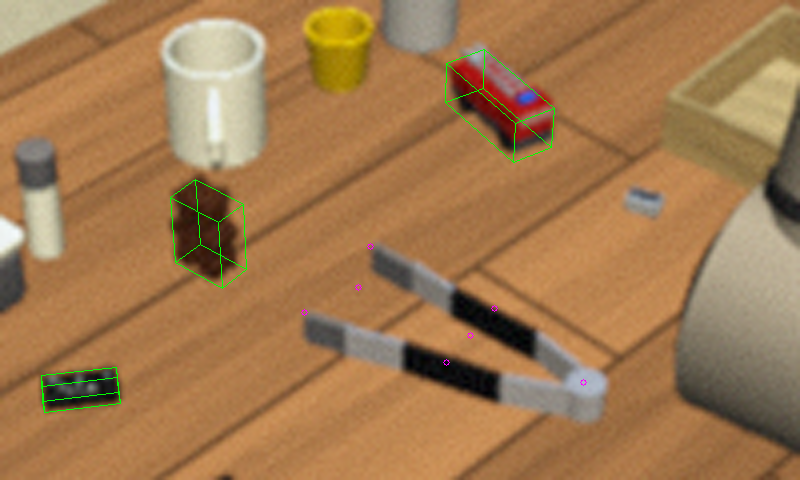

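```bash
cat > go.py <<'E'
import sys,numpy as np
from cell import sensors
from scipy.spatial.transform import Rotation as R
def goto(x,y,z,yaw,st=None):
    st=st or sensors.observe()
    r=R.from_euler("xyz",st["tool_rot"]); d=r.inv().apply(np.array([x,y,z])-st["tool_pos"])
    t=R.from_euler("xyz",[-np.pi/2,0,yaw]); rel=(r.inv()*t).as_rotvec()
    print("t=%.2f"%st["time"],"pos",st["tool_pos"].round(4),"rot",st["tool_rot"].round(3),"F",st["contact_force"].round(1),"op %.4f"%st["opening"])
    print("  ->",d.round(4),"twist %.2f"%np.degrees(rel[1]),"other",np.degrees(rel[[0,2]]).round(2))
if __name__=="__main__":
    goto(*map(float,sys.argv[1:5]))
E
python3 go.py .617 .211 .15 -2.185
```

```text
t=0.10 pos [ 0.162  -0.499   0.2275] rot [-1.572  0.    -2.828] F [ 0.  -0.   0.4] op 0.0917
  -> [-0.6519  0.0784 -0.5348] twist -36.83 other [ 0.07 -0.04]
```

send_rows --motion '[[[-0.652,0,-0.535,-36.8],[-0.652,0,-0.535,-36.8],[-0.652,0,-0.535,-36.8],[-0.652,0,-0.535,-36.8],[-0.652,0,-0.535,-36.8],[-0.652,0,-0.535,-36.8],[-0.652,0,-0.535,-36.8],[-0.652,0,-0.535,-36.8]]]' --gripper 0.55 --grip_force 20

```text
time: 0.9
tool_pos: [0.3783, -0.1606, 0.2282]
tool_rot: [-1.572, 0.001, -2.186]
contact_force: [1.0, -2.0, -0.1]
opening: 0.0503
```

```bash
python3 go.py .617 .211 .10 -2.185
```

```text
t=0.90 pos [ 0.3783 -0.1606  0.2282] rot [-1.572e+00  1.000e-03 -2.186e+00] F [ 1.  -2.  -0.1] op 0.0503
  -> [-0.4411  0.1287 -0.0194] twist -0.05 other [ 0.05 -0.05]
```

send_rows --motion '[[[-0.15,0,-0.007,0],[-0.441,0.08,-0.0194,0],[-0.441,0.08,-0.0194,0],[-0.441,0.12,-0.0194,0],[-0.441,0.128,-0.0194,0],[-0.441,0.128,-0.0194,0],[-0.441,0.128,-0.0194,0],[-0.441,0.128,-0.0194,0]]]'

```text
time: 1.7
tool_pos: [0.5847, 0.1619, 0.1218]
tool_rot: [-1.572, 0.0, -2.186]
contact_force: [0.6, -1.4, 1.1]
opening: 0.051
```

```bash
python3 go.py .617 .211 .04 -2.185
```

```text
t=1.70 pos [0.5847 0.1619 0.1218] rot [-1.572  0.    -2.186] F [ 0.6 -1.4  1.1] op 0.0510
  -> [-0.0587  0.0819 -0.0019] twist -0.03 other [ 0.08 -0.02]
```

send_rows --motion '[[[-0.045,0.02,-0.0015,0],[-0.059,0.04,-0.002,0],[-0.059,0.065,-0.002,0],[-0.059,0.076,-0.002,0],[-0.059,0.078,-0.002,0],[-0.059,0.078,-0.002,0]]]'

```text
time: 2.3
tool_pos: [0.6172, 0.2109, 0.0443]
tool_rot: [-1.572, 0.0, -2.186]
contact_force: [0.7, -0.7, -0.4]
opening: 0.0504
```

```bash
python3 go.py .617 .211 .0275 -2.185
python3 - <<'E'
from h import *
from cell import read_camera
c=read_camera("top"); s=read_camera("side")
cv2.imwrite("pics/d1.png",np.hstack([crop(c,155,150,80,80,5),crop(s,170,210,80,80,5)]))
E
```

```text
t=2.30 pos [0.6172 0.2109 0.0443] rot [-1.572  0.    -2.186] F [ 0.7 -0.7 -0.4] op 0.0504
  -> [ 0.      0.0168 -0.0002] twist -0.07 other [ 0.07 -0.02]
```

View pics/d1.png

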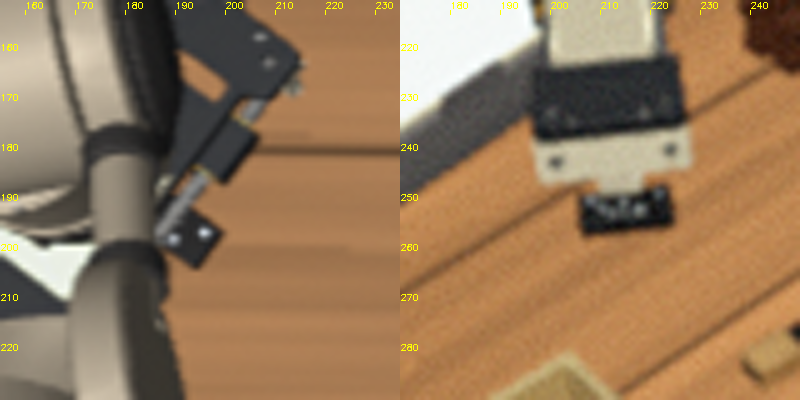

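Seen from above, the finger sits over the domino's middle (crop ~195,195), and the side view shows the gripper centred above it. I'll lower, close and lift.

send_rows --motion '[[[0,0.01,0,0],[0,0.016,0,0],[0,0.017,0,0],[0,0.017,0,0]]]'

```text
time: 2.8
tool_pos: [0.6177, 0.2109, 0.028]
tool_rot: [-1.571, 0.001, -2.186]
contact_force: [0.4, -1.0, 0.1]
opening: 0.0503
```

send_rows --motion '[[[0,0,0,0],[0,0,0,0],[0,0,0,0],[0,0,0,0],[0,0,0,0],[0,0,0,0]]]' --gripper 0 --grip_force 25

```text
time: 3.4
tool_pos: [0.6177, 0.211, 0.0281]
tool_rot: [-1.571, 0.002, -2.186]
contact_force: [1.0, -0.5, -0.2]
opening: 0.0071
```

send_rows --motion '[[[0,-0.01,0,0],[0,-0.03,0,0],[0,-0.06,0,0],[0,-0.1,0,0],[0,-0.11,0,0],[0,-0.11,0,0]]]'

```text
time: 4.0
tool_pos: [0.6188, 0.2111, 0.141]
tool_rot: [-1.567, 0.005, -2.186]
contact_force: [0.2, -0.3, -1.5]
opening: 0.0008
```

```bash
python3 go.py .457 -.345 .14 -1.5
python3 - <<'E'
from h import *
from cell import read_camera
c=read_camera("top"); s=read_camera("side")
cv2.imwrite("pics/d2.png",np.hstack([crop(c,155,150,80,80,5),crop(s,170,160,80,80,5)]))
E
```

```text
t=4.00 pos [0.6188 0.2111 0.141 ] rot [-1.567  0.005 -2.186] F [ 0.2 -0.3 -1.5] op 0.0008
  -> [ 0.5475 -0.0013  0.1889] twist -39.32 other [-0.29 -0.23]
```

View pics/d2.png

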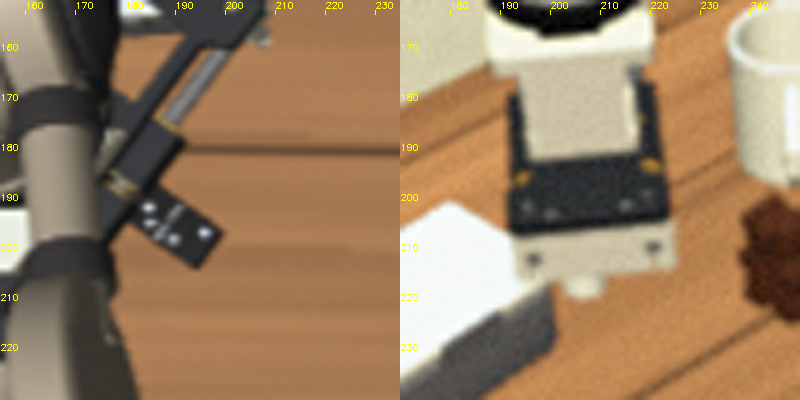

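The grip missed: opening went to 0.8 mm and the domino still lies unmoved, with its right corner at (200,197). The fingertips were too high, so I'll retry lower while watching the force.

```bash
python3 go.py .617 .211 .031 -2.185
```

```text
t=4.10 pos [0.617  0.2106 0.1373] rot [-1.572  0.    -2.186] F [-0.8  0.3 -0.5] op 0.0007
  -> [-3.000e-04  1.063e-01 -1.000e-04] twist -0.08 other [ 0.07 -0.03]
```

send_rows --motion '[[[-0.001,0.04,0.001,0],[-0.001,0.07,0.001,0],[-0.001,0.09,0.001,0],[-0.001,0.1,0.001,0],[-0.001,0.1,0.001,0]]]' --gripper 0.5

```text
time: 4.6
tool_pos: [0.6167, 0.2106, 0.0345]
tool_rot: [-1.576, -0.003, -2.186]
contact_force: [-0.4, -0.0, 0.3]
opening: 0.0361
```

```bash
python3 go.py .617 .211 .026 -2.185
python3 - <<'E'
from h import *
from cell import read_camera
c=read_camera("top"); s=read_camera("side")
cv2.imwrite("pics/d3.png",np.hstack([crop(c,155,150,80,80,5),crop(s,185,220,50,50,8)]))
E
```

```text
t=4.60 pos [0.6167 0.2106 0.0345] rot [-1.576 -0.003 -2.186] F [-0.4 -0.   0.3] op 0.0361
  -> [-0.0005  0.0085  0.0001] twist -0.08 other [0.27 0.19]
```

View pics/d3.png

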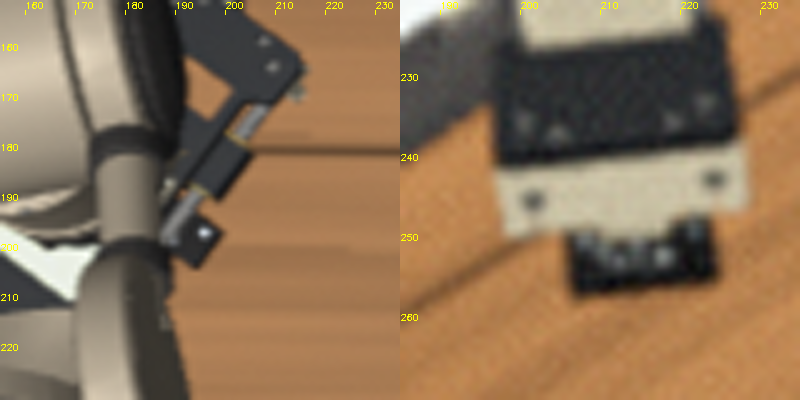

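send_rows --motion '[[[0,0.004,0,0],[0,0.007,0,0],[0,0.0083,0,0],[0,0.0083,0,0],[0,0.0083,0,0]]]'

```text
time: 5.2
tool_pos: [0.6186, 0.2111, 0.0294]
tool_rot: [-1.572, 0.001, -2.186]
contact_force: [-0.7, -0.0, -0.3]
opening: 0.0459
```

```bash
python3 go.py .617 .211 .026 -2.185
python3 - <<'E'
from cell import sensors,read_camera
from h import *
s=read_camera("side");print(sensors.observe()["tool_pos"],sensors.observe()["contact_force"])
cv2.imwrite("pics/d4.png",crop(s,185,220,50,50,10))
E
```

```text
t=5.20 pos [0.6186 0.2111 0.0294] rot [-1.572e+00  1.000e-03 -2.186e+00] F [-0.7 -0.  -0.3] op 0.0459
  -> [ 0.001   0.0034 -0.0013] twist -0.08 other [ 0.05 -0.05]
[0.6186349  0.21106523 0.02935694] [-0.59786877  0.99855255 -0.3930705 ]
```

View pics/d4.png

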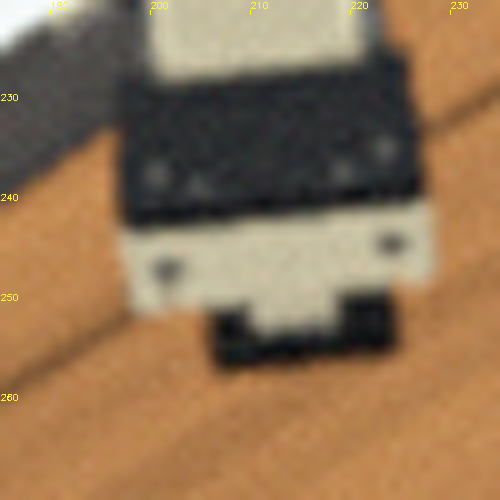

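```bash
python3 - <<'E'
from h import *
s=load("side0.pkl")
p=np.array([.6186,.2111]);yaw=-2.186
zt=np.array([-np.sin(yaw),np.cos(yaw)])
for sg in(1,-1):
  for off in (.023,.033,.042):
    q=p+sg*zt*off
    print(sg,off,q.round(3),[w2p(s,[*q,z])[0].round(1).tolist() for z in(0,.004,.008,.012)])
E
python3 go.py .617 .211 .026 -2.185
```

```text
1 0.023 [0.637 0.198] [[213.9, 247.2], [213.8, 246.1], [213.6, 245.0], [213.5, 243.9]]
1 0.033 [0.646 0.192] [[213.7, 244.7], [213.6, 243.6], [213.4, 242.5], [213.3, 241.4]]
1 0.042 [0.653 0.187] [[213.5, 242.5], [213.4, 241.4], [213.2, 240.3], [213.1, 239.2]]
-1 0.023 [0.6   0.224] [[214.9, 259.1], [214.7, 258.0], [214.6, 256.9], [214.4, 255.8]]
-1 0.033 [0.592 0.23 ] [[215.1, 261.7], [214.9, 260.6], [214.8, 259.5], [214.7, 258.4]]
-1 0.042 [0.584 0.235] [[215.3, 264.1], [215.1, 263.1], [215.0, 262.0], [214.9, 260.9]]
t=5.25 pos [0.6186 0.2111 0.0294] rot [-1.572e+00  1.000e-03 -2.186e+00] F [-0.6  1.  -0.4] op 0.0457
  -> [ 0.001   0.0034 -0.0013] twist -0.08 other [ 0.05 -0.05]
```

Run:
```python
from h import *
s=load("side0.pkl");c=load("top0.pkl")
def tip(cam,p,yaw,off,z): 
    zt=np.array([-np.sin(yaw),np.cos(yaw)]); q=np.array(p[:2])+zt*off
    return w2p(cam,[*q,z])[0].round(1)
for off in(0,-.005,-.01,-.015): print("d2",off,tip(s,(.6188,.2111),-2.186,off,.141-.025),tip(s,(.6188,.2111),-2.186,off,.137-.025))
for off in(.046,-.046,.06,-.06): print("start",off,tip(s,(.162,-.499),-2.828,off,.2275-.025),tip(c,(.162,-.499),-2.828,off,.2275-.025))
cv2.imwrite("pics/e1.png",crop(s,500,50,60,120,5))
```

```text
d2 0 [210.1 219.9] [210.3 221.1]
d2 -0.005 [210.2 221.2] [210.4 222.4]
d2 -0.01 [210.3 222.5] [210.5 223.7]
d2 -0.015 [210.4 223.7] [210.6 224.9]
start 0.046 [529.9 142.9] [544.7 406.8]
start -0.046 [524.6 160. ] [501.2 421.4]
start 0.06 [530.6 140.4] [551.3 404.6]
start -0.06 [523.8 162.7] [494.6 423.7]
```

View pics/e1.png

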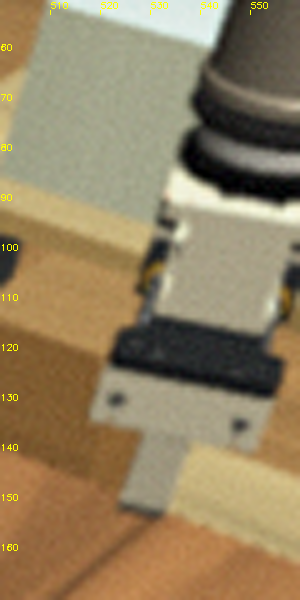

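send_rows --motion '[[[0,-0.04,0,0],[0,-0.09,0,0],[0,-0.12,0,0],[0,-0.12,0,0],[0,-0.12,0,0],[0,-0.12,0,0],[0,-0.12,0,0]]]' --gripper 1

```text
time: 5.95
tool_pos: [0.6178, 0.2107, 0.1475]
tool_rot: [-1.574, -0.002, -2.186]
contact_force: [0.0, -0.4, -0.6]
opening: 0.0909
```

```bash
python3 go.py .617 .211 .026 -2.185
python3 - <<'E'
from h import *
from cell import read_camera
c=read_camera("top"); s=read_camera("side")
cv2.imwrite("pics/d5.png",np.hstack([crop(c,135,130,100,100,4),crop(s,160,150,100,100,4)]))
E
python3 go.py .617 .211 .026 -2.185
```

```text
t=5.95 pos [0.6178 0.2107 0.1475] rot [-1.574e+00 -2.000e-03 -2.186e+00] F [ 0.  -0.4 -0.6] op 0.0909
  -> [ 0.      0.1215 -0.0005] twist -0.08 other [0.18 0.09]
t=6.05 pos [0.6182 0.2108 0.148 ] rot [-1.573e+00 -1.000e-03 -2.186e+00] F [0.  0.3 0.2] op 0.0916
  -> [ 0.0004  0.122  -0.0008] twist -0.08 other [0.14 0.05]
```

View pics/d5.png

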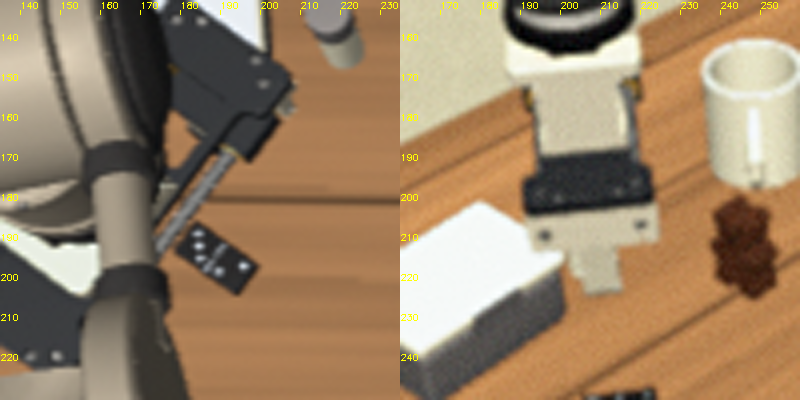

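```bash
cat > og.py <<'E'
from h import *
from cell import read_camera,sensors
import sys
st=sensors.observe(); T=R.from_euler("xyz",st["tool_rot"]).as_matrix(); p=st["tool_pos"]; op=st["opening"]
c=read_camera("top"); s=read_camera("side")
pickle.dump(c,open("topn.pkl","wb"));pickle.dump(s,open("siden.pkl","wb"))
def bx(x,y,z): return [p+T@np.array([a,b,d]) for b in y for a,d in((x[0],z[0]),(x[1],z[0]),(x[1],z[1]),(x[0],z[1]))]
B=[(bx((-.0375,.0375),(-.041,-.08),(-.095,.095)),(0,255,0)),
 (bx((-.0095,.0095),(-.04,.025),(op/2,op/2+.019)),(255,0,255)),(bx((-.0095,.0095),(-.04,.025),(-op/2-.019,-op/2)),(0,255,255))]
ims=[]
for cam in(c,s):
    q0=w2p(cam,p)[0].astype(int)
    x0=int(np.clip(q0[0]-50,0,460)); y0=int(np.clip(q0[1]-50,0,320)); k=4
    im=cv2.resize(cam["frame"][y0:y0+100,x0:x0+100,::-1],(400,400),interpolation=cv2.INTER_CUBIC)
    for b,col in B:
        q=((w2p(cam,b)+.5-[x0,y0])*k-.5).round().astype(int)
        for i in range(4):
            for a,e in((i,(i+1)%4),(i+4,(i+1)%4+4),(i,i+4)): cv2.line(im,tuple(map(int,q[a])),tuple(map(int,q[e])),col,1)
    ims.append(im)
cv2.imwrite(sys.argv[1],np.hstack(ims))
E
python3 og.py pics/g1.png
```

```text
(no output)
```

View pics/g1.png

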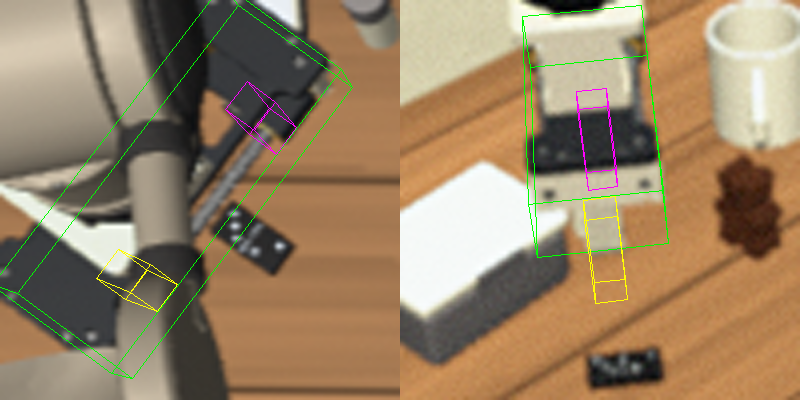

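send_rows --motion '[[[0,0,0,0],[0,0,0,0],[0,0,0,0],[0,0,0,0],[0,0,0,0],[0,0,0,0]]]' --gripper 0.5

```text
time: 6.75
tool_pos: [0.6184, 0.2109, 0.1485]
tool_rot: [-1.573, -0.0, -2.186]
contact_force: [-0.0, -0.2, 0.2]
opening: 0.0488
```

```bash
python3 go.py .617 .211 .026 -2.185;python3 og.py pics/g2.png
```

```text
t=6.75 pos [0.6184 0.2109 0.1485] rot [-1.573 -0.    -2.186] F [-0.  -0.2  0.2] op 0.0488
  -> [ 0.0007  0.1226 -0.001 ] twist -0.08 other [0.1  0.01]
```

send_rows --motion '[[[0,0,0,0],[0,0,0,0],[0,0,0,0],[0,0,0,0],[0,0,0,0],[0,0,0,0],[0,0,0,0],[0,0,0,0]]]' --gripper 0

```text
time: 7.65
tool_pos: [0.6184, 0.2109, 0.1486]
tool_rot: [-1.573, -0.0, -2.186]
contact_force: [-0.0, 0.5, -0.4]
opening: 0.0002
```

```bash
python3 go.py .617 .211 .026 -2.185;python3 og.py pics/g3.png; python3 -c "
import cv2,numpy as np
a=[cv2.imread(f'pics/g{i}.png') for i in(2,3)]
cv2.imwrite('pics/g23.png',np.hstack([a[0][50:,400:],a[1][50:,400:]]))"
```

```text
t=7.65 pos [0.6184 0.2109 0.1486] rot [-1.573 -0.    -2.186] F [-0.   0.5 -0.4] op 0.0002
  -> [ 0.0007  0.1226 -0.001 ] twist -0.08 other [0.1  0.01]
```

View pics/g23.png

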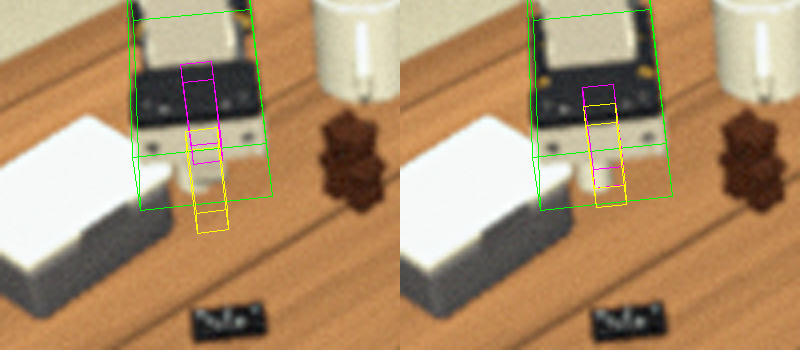

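```bash
python3 - <<'E'
from h import *
s=load("siden.pkl");c=load("topn.pkl")
cv2.imwrite("pics/g4.png",np.hstack([crop(c,135,130,100,100,4),crop(s,180,170,50,50,8)]))
E
python3 go.py .6168 .2108 .04 -2.185
```

```text
t=7.75 pos [0.6184 0.2109 0.1485] rot [-1.573 -0.    -2.186] F [-0.   0.5 -0.6] op 0.0003
  -> [ 0.001   0.1085 -0.0011] twist -0.08 other [0.1  0.01]
```

View pics/g4.png

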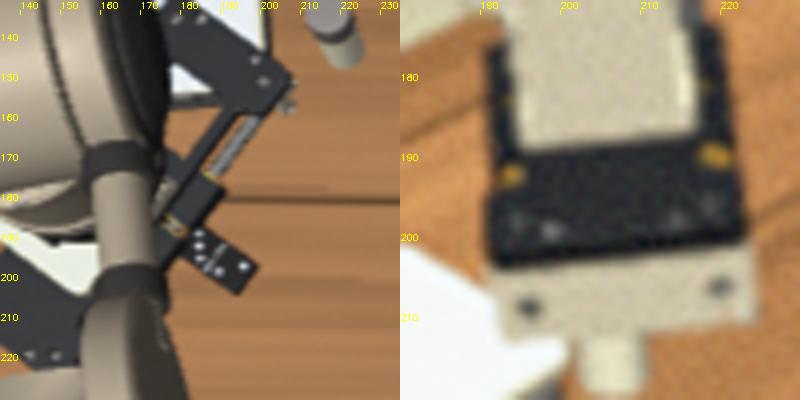

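send_rows --motion '[[[0,0.04,0,0],[0,0.08,0,0],[0,0.1,0,0],[0,0.11,0,0],[0,0.116,0,0],[0,0.116,0,0],[0,0.116,0,0],[0,0.116,0,0]]]' --gripper 0.45

```text
time: 8.55
tool_pos: [0.6191, 0.2112, 0.034]
tool_rot: [-1.571, 0.002, -2.186]
contact_force: [0.2, 0.0, -0.7]
opening: 0.0414
```

```bash
python3 og.py pics/g5.png; python3 go.py .6168 .2108 .026 -2.185;python3 - <<'E'
from h import *
s=load("siden.pkl");c=load("topn.pkl")
cv2.imwrite("pics/g5.png",np.hstack([crop(c,160,160,50,50,8),crop(s,185,220,50,50,8)]))
E
```

```text
t=8.65 pos [0.6188 0.2111 0.0336] rot [-1.571e+00  1.000e-03 -2.186e+00] F [-0.3 -0.5  0.1] op 0.0416
  -> [ 0.0014  0.0076 -0.0014] twist -0.08 other [ 0.03 -0.07]
```

View pics/g5.png

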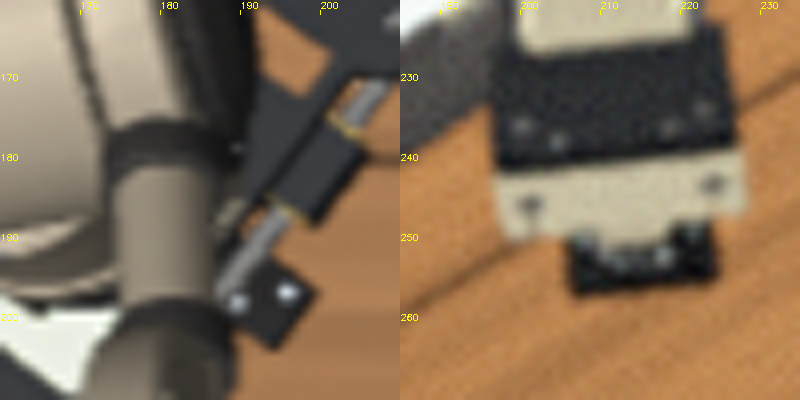

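send_rows --motion '[[[0.001,0.003,-0.001,0],[0.002,0.006,-0.001,0],[0.002,0.009,-0.001,0],[0.002,0.009,-0.001,0],[0.002,0.009,-0.001,0]]]'

```text
time: 9.15
tool_pos: [0.6167, 0.21, 0.0244]
tool_rot: [-1.572, 0.001, -2.186]
contact_force: [0.4, 0.4, 0.1]
opening: 0.0414
```

send_rows --motion '[[[0,0.002,0,0],[0,0.004,0,0],[0,0.004,0,0]]]'

```text
time: 9.45
tool_pos: [0.6165, 0.21, 0.02]
tool_rot: [-1.572, 0.0, -2.186]
contact_force: [0.7, 0.3, -0.6]
opening: 0.0411
```

```bash
python3 og.py pics/g6.png; python3 go.py .6168 .2108 .02 -2.185;python3 - <<'E'
from h import *
s=load("siden.pkl");c=load("topn.pkl")
cv2.imwrite("pics/g6.png",np.hstack([crop(c,160,160,50,50,8),crop(s,185,220,50,50,8)]))
E
```

```text
t=9.55 pos [0.6167 0.21   0.0203] rot [-1.572e+00  1.000e-03 -2.186e+00] F [ 0.9  0.6 -0.4] op 0.0413
  -> [-0.0007  0.0003 -0.0004] twist -0.08 other [ 0.05 -0.04]
```

View pics/g6.png

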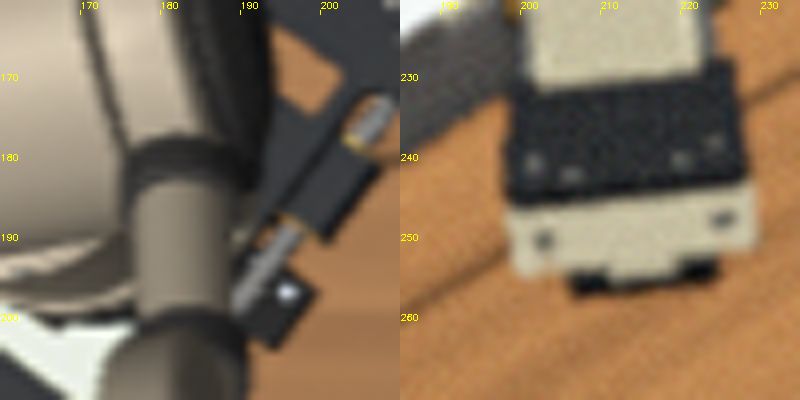

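send_rows --motion '[[[0,0.0015,0,0],[0,0.003,0,0],[0,0.004,0,0],[0,0.004,0,0]]]'

```text
time: 9.95
tool_pos: [0.6165, 0.21, 0.0161]
tool_rot: [-1.572, 0.0, -2.186]
contact_force: [-0.6, 0.8, 0.3]
opening: 0.0413
```

send_rows --motion '[[[0,0.0015,0,0],[0,0.0025,0,0],[0,0.0025,0,0]]]'

```text
time: 10.25
tool_pos: [0.6164, 0.21, 0.0133]
tool_rot: [-1.572, 0.0, -2.186]
contact_force: [0.2, -0.3, 0.1]
opening: 0.0411
```

```bash
python3 og.py pics/g7.png; python3 go.py .6168 .2108 .02 -2.185;python3 - <<'E'
from h import *
s=load("siden.pkl");c=load("topn.pkl")
cv2.imwrite("pics/g7.png",np.hstack([crop(c,160,160,50,50,8),crop(s,185,220,50,50,8)]))
E
```

```text
t=10.35 pos [0.6166 0.21   0.0135] rot [-1.572  0.    -2.186] F [-0.3 -0.5  0. ] op 0.0415
  -> [-0.0008 -0.0065 -0.0003] twist -0.08 other [ 0.07 -0.03]
```

View pics/g7.png

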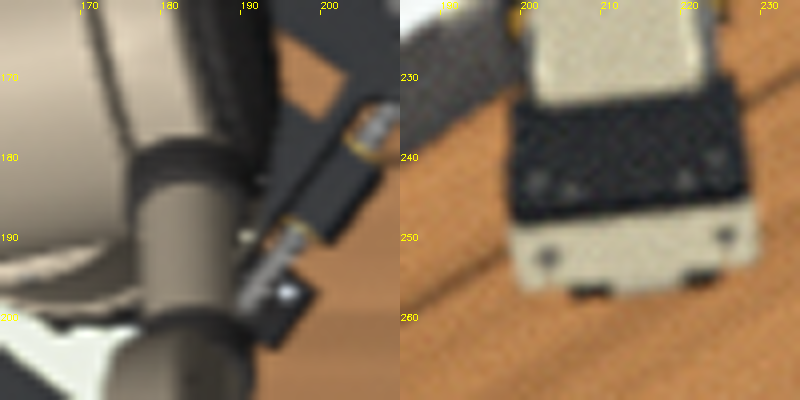

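send_rows --motion '[[[0,0.001,0,0],[0,0.002,0,0],[0,0.002,0,0]]]'

```text
time: 10.65
tool_pos: [0.6164, 0.21, 0.0113]
tool_rot: [-1.572, 0.0, -2.186]
contact_force: [-0.0, 0.1, -0.5]
opening: 0.0418
```

send_rows --motion '[[[0,0,0,0],[0,0,0,0],[0,0,0,0],[0,0,0,0],[0,0,0,0]]]' --gripper 0

```text
time: 11.15
tool_pos: [0.6168, 0.21, 0.0117]
tool_rot: [-1.572, 0.001, -2.186]
contact_force: [-0.3, -1.4, 2.5]
opening: 0.0061
```

```bash
python3 og.py pics/g8.png; python3 go.py .6168 .2108 .02 -2.185;python3 - <<'E'
from h import *
s=load("siden.pkl");c=load("topn.pkl")
cv2.imwrite("pics/g8.png",np.hstack([crop(c,160,160,50,50,8),crop(s,185,220,50,50,8)]))
E
```

```text
t=11.25 pos [0.6168 0.21   0.0117] rot [-1.572e+00  1.000e-03 -2.186e+00] F [-0.6  1.   3.5] op 0.0013
  -> [-0.0006 -0.0083 -0.0004] twist -0.08 other [ 0.05 -0.05]
```

View pics/g8.png

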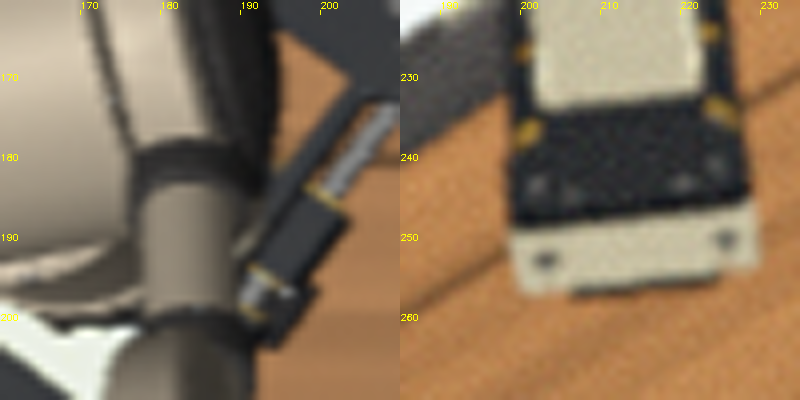

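The closed tips rest on the domino's top (z≈10 mm) with reported TCP z at 0.0117, so the true tips are about 23 mm higher than the reported pose implies. I'll check the x/y offset with an overlay, using the z correction.

send_rows --motion '[[[0,-0.03,0,0],[0,-0.06,0,0],[0,-0.09,0,0],[0,-0.1,0,0],[0,-0.1,0,0]]]' --gripper 0.45

```text
time: 11.75
tool_pos: [0.6174, 0.2101, 0.1129]
tool_rot: [-1.57, 0.003, -2.186]
contact_force: [0.4, 0.1, 0.3]
opening: 0.0365
```

```bash
sed -i 's/p=st\["tool_pos"\]/p=st["tool_pos"]+np.array([float(a) for a in sys.argv[2:5]] if len(sys.argv)>4 else [0,0,0])/' og.py; python3 og.py pics/g9.png 0 0 .023;  python3 go.py .6168 .2108 .02 -2.185
```

```text
t=11.85 pos [0.6159 0.2097 0.1102] rot [-1.573e+00 -1.000e-03 -2.186e+00] F [-0.7  0.4 -0.5] op 0.0402
  -> [-0.0015  0.0902  0.0003] twist -0.08 other [0.15 0.05]
```

View pics/g9.png

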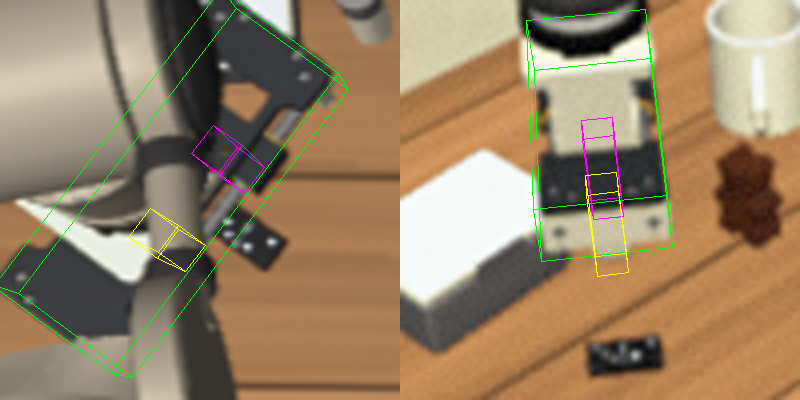

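send_rows --motion '[[[0,0.04,0,0],[0,0.08,0,0],[0,0.095,0,0],[0,0.1,0,0],[0,0.104,0,0],[0,0.105,0,0],[0,0.105,0,0]]]'

```text
time: 12.55
tool_pos: [0.6165, 0.21, 0.0066]
tool_rot: [-1.572, 0.001, -2.186]
contact_force: [0.1, 0.1, -0.1]
opening: 0.0413
```

send_rows --motion '[[[0,0.0,0,0],[0,0.0,0,0],[0,0,0,0],[0,0,0,0],[0,0,0,0]]]' --gripper 0

```text
time: 13.05
tool_pos: [0.617, 0.2101, 0.0074]
tool_rot: [-1.571, 0.002, -2.186]
contact_force: [-0.1, -0.4, 5.4]
opening: 0.0244
```

send_rows --motion '[[[0,-0.005,0,0],[0,-0.015,0,0],[0,-0.03,0,0],[0,-0.05,0,0],[0,-0.07,0,0],[0,-0.09,0,0],[0,-0.11,0,0],[0,-0.11,0,0]]]'

```text
time: 13.85
tool_pos: [0.6188, 0.2104, 0.1218]
tool_rot: [-1.566, 0.007, -2.186]
contact_force: [1.0, 0.1, 0.9]
opening: 0.0243
```

```bash
python3 og.py pics/g10.png 0 0 .023; python3 go.py .457 -.35 .13 -2.1
```

```text
t=13.95 pos [0.617 0.21  0.118] rot [-1.57   0.003 -2.186] F [-0.4  0.4 -1. ] op 0.0241
  -> [ 0.5495 -0.0134  0.1928] twist -4.95 other [-0.05 -0.15]
```

View pics/g10.png

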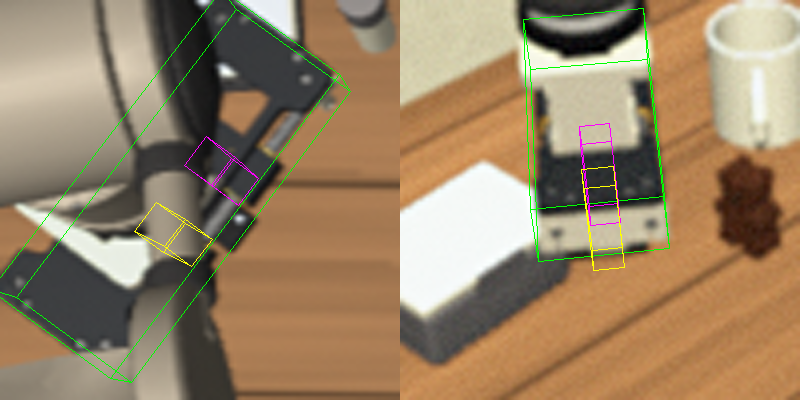

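Domino is held (opening 24 mm, off the shelf). Carrying it to the games tray, turned parallel to the tray.

```bash
python3 go.py .457 -.355 .118 -1.5
```

```text
t=13.95 pos [0.617 0.21  0.118] rot [-1.57   0.003 -2.186] F [-0.4  0.4 -1. ] op 0.0241
  -> [ 0.5536 -0.0014  0.1956] twist -39.33 other [-0.09 -0.13]
```

send_rows --motion '[[[0.018,0,0.006,-1],[0.055,0,0.02,-5],[0.095,0,0.034,-10],[0.137,0,0.049,-15],[0.18,0,0.064,-20],[0.224,0,0.08,-25],[0.268,0,0.096,-30],[0.312,0,0.112,-35]]]'

```text
time: 14.75
tool_pos: [0.5267, -0.1108, 0.1161]
tool_rot: [-1.571, 0.002, -1.572]
contact_force: [0.9, 0.4, 0.6]
opening: 0.0244
```

```bash
python3 go.py .457 -.355 .118 -1.5
```

```text
t=14.75 pos [ 0.5267 -0.1108  0.1161] rot [-1.571  0.002 -1.572] F [0.9 0.4 0.6] op 0.0244
  -> [ 0.2443 -0.0026 -0.0695] twist -4.11 other [-0.01 -0.14]
```

send_rows --motion '[[[0.045,0,-0.013,-2],[0.09,0,-0.026,-4],[0.135,0,-0.039,-4],[0.18,0,-0.052,-4],[0.215,0.01,-0.061,-4],[0.237,0.025,-0.067,-4],[0.244,0.04,-0.07,-4],[0.244,0.05,-0.07,-4]]]'

```text
time: 15.55
tool_pos: [0.4549, -0.355, 0.0631]
tool_rot: [-1.573, 0.005, -1.504]
contact_force: [0.3, -0.6, -0.1]
opening: 0.0246
```

```bash
python3 go.py .457 -.355 .014 -1.5; python3 og.py pics/g11.png 0 0 .023
```

```text
t=15.55 pos [ 0.4549 -0.355   0.0631] rot [-1.573  0.005 -1.504] F [ 0.3 -0.6 -0.1] op 0.0246
  -> [0.0004 0.049  0.0022] twist -0.24 other [ 0.12 -0.29]
```

View pics/g11.png

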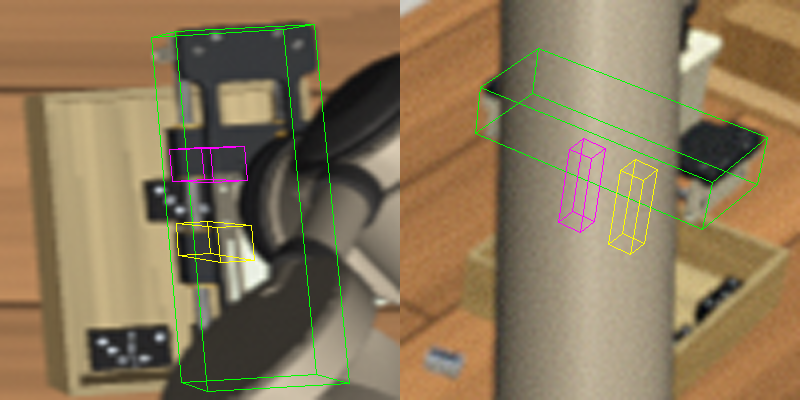

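send_rows --motion '[[[0,0.015,0.001,0],[0,0.03,0.002,0],[0,0.04,0.002,0],[0,0.046,0.002,0],[0,0.048,0.002,0],[0,0.048,0.002,0]]]'

```text
time: 16.25
tool_pos: [0.4574, -0.3527, 0.0153]
tool_rot: [-1.574, 0.006, -1.502]
contact_force: [-0.3, 1.0, -0.2]
opening: 0.0243
```

```bash
python3 go.py .457 -.355 .014 -1.5
```

```text
t=16.25 pos [ 0.4574 -0.3527  0.0153] rot [-1.574  0.006 -1.502] F [-0.3  1.  -0.2] op 0.0243
  -> [ 0.0023  0.0013 -0.0005] twist -0.11 other [ 0.16 -0.36]
```

send_rows --motion '[[[0,0.001,0,0],[0,0.002,0,0],[0,0.003,0,0]]]'

```text
time: 16.55
tool_pos: [0.4576, -0.3529, 0.0133]
tool_rot: [-1.573, 0.005, -1.502]
contact_force: [-2.7, 1.7, 12.2]
opening: 0.0243
```

Contact with the tray floor (12 N). Release and rise.

send_rows --motion '[[[0,-0.001,0,0],[0,-0.001,0,0],[0,-0.001,0,0]]]' --gripper 0.45

```text
time: 16.85
tool_pos: [0.4577, -0.353, 0.0143]
tool_rot: [-1.573, 0.005, -1.502]
contact_force: [0.8, -0.0, -0.2]
opening: 0.0403
```

send_rows --motion '[[[0,-0.02,0,0],[0,-0.05,0,0],[0,-0.09,0,0],[0,-0.13,0,0],[0,-0.14,0,0]]]'

```text
time: 17.35
tool_pos: [0.4595, -0.3552, 0.159]
tool_rot: [-1.568, -0.001, -1.502]
contact_force: [-0.6, -0.5, 0.3]
opening: 0.0411
```

```bash
python3 go.py .6255 -.209 .13 -3.359; python3 og.py pics/g12.png 0 0 .023
python3 - <<'E'
from h import *
c=load("topn.pkl"); cv2.imwrite("pics/g12.png",crop(c,330,150,130,160,4))
E
```

```text
t=17.35 pos [ 0.4595 -0.3552  0.159 ] rot [-1.568e+00 -1.000e-03 -1.502e+00] F [-0.6 -0.5  0.3] op 0.0411
  -> [-0.1345  0.0295  0.1755] twist 106.40 other [-0.16 -0.14]
```

View pics/g12.png

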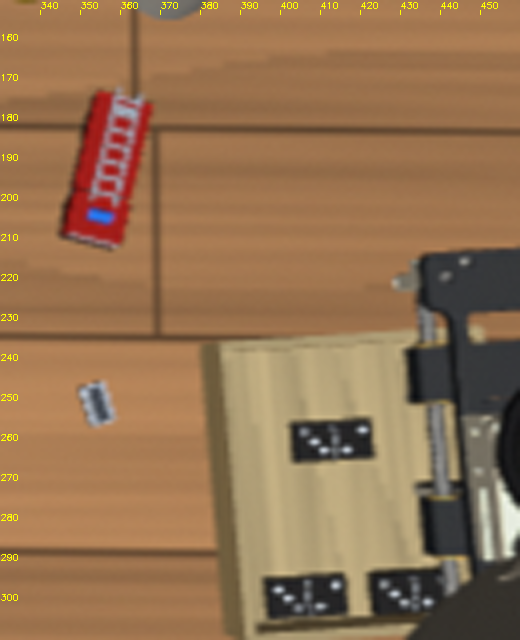

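Picture: the domino lies flat in the games tray at (411,260), with the fixed ones at (306–400,300). Next I'll use its position to check the tool's x/y and compute the truck approach.

```bash
python3 - <<'E'
from h import *
c=load("topn.pkl")
# domino corners in g12 (x4)
P=np.array([[291,423],[371,418],[374,457],[294,463]]);uv=np.c_[330+(P[:,0]+.5)/4-.5,150+(P[:,1]+.5)/4-.5]
w=p2w(c,uv,.016);print(w.mean(0),np.linalg.norm(w-np.roll(w,1,0),axis=1))
E
python3 go.py .6255 -.209 .10 -.217
```

```text
[ 0.45910763 -0.3504922   0.016     ] [0.02468339 0.05008975 0.02409    0.05003597]
t=17.45 pos [ 0.4586 -0.3543  0.156 ] rot [-1.57   0.002 -1.502] F [-0.7  0.5 -1.4] op 0.0415
  -> [-0.1334  0.0564  0.1765] twist -73.63 other [-0.12 -0.1 ]
```

send_rows --motion '[[[-0.025,0,0.033,-8],[-0.05,0,0.066,-16],[-0.075,0,0.1,-25],[-0.1,0,0.133,-33],[-0.125,0,0.165,-42],[-0.133,0.01,0.176,-50],[-0.133,0.03,0.176,-58],[-0.133,0.05,0.176,-66]]]' --gripper 0.65

```text
time: 18.25
tool_pos: [0.6245, -0.2081, 0.1032]
tool_rot: [-1.568, 0.004, -0.343]
contact_force: [-0.1, -0.1, 0.1]
opening: 0.0597
```

```bash
python3 go.py .6255 -.209 .05 -.217
```

```text
t=18.25 pos [ 0.6245 -0.2081  0.1032] rot [-1.568  0.004 -0.343] F [-0.1 -0.1  0.1] op 0.0597
  -> [ 0.0014  0.0532 -0.0007] twist -7.21 other [-0.17 -0.21]
```

send_rows --motion '[[[0.001,0.005,0,-6],[0.001,0.03,0,-7.2],[0.001,0.045,0,-7.2],[0.001,0.053,0,-7.2],[0.001,0.053,0,-7.2]]]'

```text
time: 18.75
tool_pos: [0.6242, -0.2078, 0.048]
tool_rot: [-1.567, 0.007, -0.218]
contact_force: [0.7, -0.8, 0.6]
opening: 0.0596
```

```bash
python3 go.py .6255 -.209 .01 -.217; python3 og.py pics/g13.png 0 0 .023
```

```text
t=18.75 pos [ 0.6242 -0.2078  0.048 ] rot [-1.567  0.007 -0.218] F [ 0.7 -0.8  0.6] op 0.0596
  -> [ 0.0018  0.038  -0.001 ] twist -0.05 other [-0.23 -0.42]
```

View pics/g13.png

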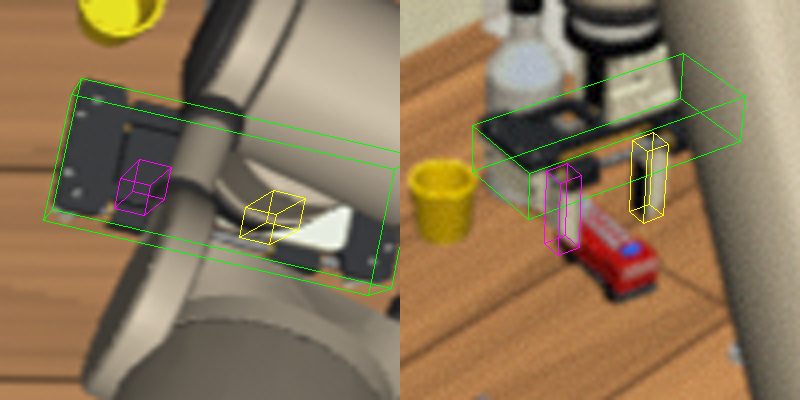

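send_rows --motion '[[[0.002,0.012,-0.001,0],[0.002,0.025,-0.001,0],[0.002,0.034,-0.001,0],[0.002,0.038,-0.001,0],[0.002,0.038,-0.001,0]]]'

```text
time: 19.35
tool_pos: [0.6266, -0.2094, 0.0113]
tool_rot: [-1.567, 0.005, -0.218]
contact_force: [0.5, 0.0, 0.3]
opening: 0.0598
```

send_rows --motion '[[[0,0,0,0],[0,0,0,0],[0,0,0,0],[0,0,0,0],[0,0,0,0]]]' --gripper 0 --grip_force 30

```text
time: 19.85
tool_pos: [0.6269, -0.2096, 0.0117]
tool_rot: [-1.568, 0.004, -0.218]
contact_force: [-0.4, -0.6, 1.9]
opening: 0.0356
```

send_rows --motion '[[[0,-0.006,0,0],[0,-0.02,0,0],[0,-0.04,0,0],[0,-0.065,0,0],[0,-0.09,0,0],[0,-0.11,0,0],[0,-0.12,0,0]]]'

```text
time: 20.55
tool_pos: [0.6282, -0.2104, 0.135]
tool_rot: [-1.568, 0.0, -0.218]
contact_force: [-0.6, -0.1, -1.4]
opening: 0.0361
```

```bash
python3 go.py .458 .398 .13 -.031; python3 og.py pics/g14.png 0 0 .023
```

```text
t=20.55 pos [ 0.6282 -0.2104  0.135 ] rot [-1.568  0.    -0.218] F [-0.6 -0.1 -1.4] op 0.0361
  -> [-0.2975  0.0064  0.5573] twist -10.69 other [-0.13  0.01]
```

View pics/g14.png

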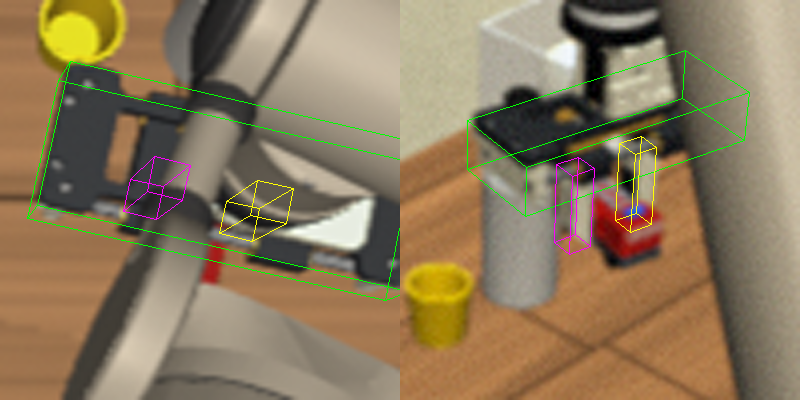

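send_rows --motion '[[[-0.008,0,0.015,0],[-0.025,0,0.047,-2],[-0.045,0,0.084,-4],[-0.066,0,0.124,-6],[-0.088,0,0.165,-8],[-0.11,0,0.206,-10],[-0.132,0,0.247,-10.7],[-0.154,0,0.288,-10.7]]]'

```text
time: 21.45
tool_pos: [0.5383, 0.1057, 0.1337]
tool_rot: [-1.568, 0.002, -0.031]
contact_force: [0.1, 0.2, -1.9]
opening: 0.036
```

```bash
python3 go.py .457 .399 .13 -.031
```

```text
t=21.45 pos [0.5383 0.1057 0.1337] rot [-1.568  0.002 -0.031] F [ 0.1  0.2 -1.9] op 0.0360
  -> [-0.0903  0.0046  0.2907] twist 0.02 other [-0.14 -0.13]
```

send_rows --motion '[[[-0.014,0,0.045,0],[-0.028,0,0.09,0],[-0.042,0,0.135,0],[-0.056,0,0.18,0],[-0.07,0,0.225,0],[-0.082,0,0.262,0],[-0.088,0,0.284,0],[-0.09,0.02,0.29,0]]]'

```text
time: 22.25
tool_pos: [0.4569, 0.4018, 0.1155]
tool_rot: [-1.565, -0.001, -0.028]
contact_force: [0.8, -0.5, -1.6]
opening: 0.036
```

send_rows --motion '[[[0,0.015,0,0],[0,0.035,0,0],[0,0.05,0,0],[0,0.05,0,0],[0,0.05,0,0]]]'

```text
time: 22.75
tool_pos: [0.4566, 0.4018, 0.065]
tool_rot: [-1.566, 0.001, -0.028]
contact_force: [1.1, 0.5, -2.2]
opening: 0.0361
```

```bash
python3 go.py .457 .399 .0195 -.031;  python3 og.py pics/g15.png 0 0 .023
```

```text
t=22.75 pos [0.4566 0.4018 0.065 ] rot [-1.566e+00  1.000e-03 -2.800e-02] F [ 1.1  0.5 -2.2] op 0.0361
  -> [ 0.0005  0.0454 -0.003 ] twist 0.20 other [-0.25 -0.03]
```

View pics/g15.png

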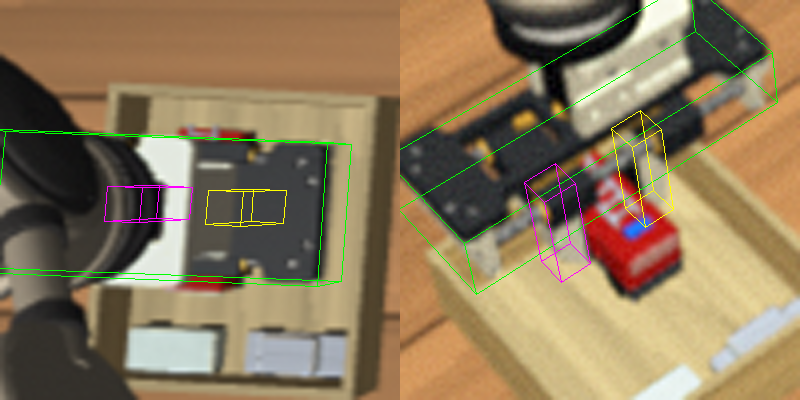

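send_rows --motion '[[[0,0.015,-0.002,0],[0,0.03,-0.003,0],[0,0.04,-0.003,0],[0,0.0445,-0.003,0],[0,0.046,-0.003,0],[0,0.0465,-0.003,0]]]'

```text
time: 23.45
tool_pos: [0.4577, 0.3998, 0.0201]
tool_rot: [-1.564, -0.002, -0.028]
contact_force: [0.3, -0.5, -1.7]
opening: 0.0357
```

send_rows --motion '[[[0,0.001,0,0],[0,0.002,0,0],[0,0.003,0,0],[0,0.003,0,0]]]'

```text
time: 23.85
tool_pos: [0.458, 0.4, 0.0177]
tool_rot: [-1.564, -0.003, -0.028]
contact_force: [-0.3, -0.5, 1.9]
opening: 0.0358
```

Wheels on the tray floor (force went from −1.7 to +1.9 N). Release and go to the tongs.

send_rows --motion '[[[0,0,0,0],[0,0,0,0],[0,0,0,0]]]' --gripper 0.65

```text
time: 24.15
tool_pos: [0.458, 0.4, 0.0177]
tool_rot: [-1.564, -0.003, -0.028]
contact_force: [-0.1, -0.1, -0.4]
opening: 0.0555
```

send_rows --motion '[[[0,-0.02,0,0],[0,-0.05,0,0],[0,-0.09,0,0],[0,-0.12,0,0],[0,-0.13,0,0]]]'

```text
time: 24.65
tool_pos: [0.4589, 0.4001, 0.1514]
tool_rot: [-1.56, -0.008, -0.028]
contact_force: [-0.6, -0.6, 0.3]
opening: 0.0594
```

```bash
python3 m.py | grep -A12 tongs; python3 go.py .457 .0035 .12 .2165
```

```text
tongs
 [[ 0.37390852 -0.01508694  0.024     ]
 [ 0.55211725  0.0681782   0.024     ]
 [ 0.56971457 -0.01546528  0.024     ]
 [ 0.48292266  0.04107059  0.024     ]
 [ 0.41816831  0.02005886  0.024     ]
 [ 0.49754059 -0.02115846  0.024     ]
 [ 0.42756577 -0.02798851  0.024     ]]
len 0.191544561060332 0.2180889730619732
grips mid [0.45654933 0.00299562 0.024     ] 0.08459599870563016 0.21541404806528897
teddy [0.65547896 0.06180815 0.06      ] [[0.67645876 0.07669459 0.06      ]
 [0.6792515  0.05164262 0.06      ]
 [0.63402487 0.04696593 0.06      ]
t=24.65 pos [0.4589 0.4001 0.1514] rot [-1.56  -0.008 -0.028] F [-0.6 -0.6  0.3] op 0.0594
  -> [ 0.0088  0.0273 -0.3968] twist -13.98 other [-0.55  0.54]
```

send_rows --motion '[[[0.001,0,-0.045,-3],[0.002,0,-0.09,-6],[0.003,0,-0.135,-9],[0.004,0,-0.18,-12],[0.005,0,-0.225,-14],[0.006,0,-0.27,-14],[0.007,0,-0.315,-14],[0.008,0,-0.35,-14]]]' --gripper 0.95

```text
time: 25.45
tool_pos: [0.4564, 0.0478, 0.1469]
tool_rot: [-1.562, -0.009, 0.216]
contact_force: [0.2, 0.7, 0.4]
opening: 0.0874
```

```bash
python3 go.py .457 .0035 .09 .2165; python3 og.py pics/g16.png 0 0 .023
python3 - <<'E'
from h import *
c=load("topn.pkl"); cv2.imwrite("pics/g16.png",np.hstack([crop(c,50,200,130,120,3),crop(c,225,200,130,120,3)]))
E
```

```text
t=25.45 pos [0.4564 0.0478 0.1469] rot [-1.562 -0.009  0.216] F [0.2 0.7 0.4] op 0.0874
  -> [-0.0094  0.0565 -0.0439] twist -0.03 other [-0.49  0.51]
```

View pics/g16.png

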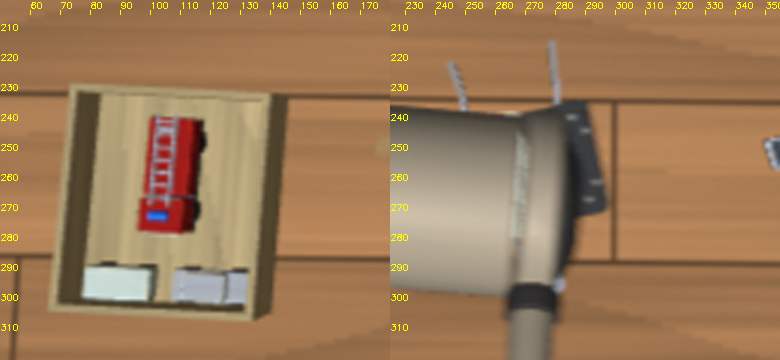

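Truck stands upright in the vehicles tray (image 103,256), and the tongs are unmoved. Descending onto the grips.

send_rows --motion '[[[-0.007,0,-0.03,0],[-0.009,0.02,-0.044,0],[-0.009,0.06,-0.044,0],[-0.009,0.085,-0.044,0],[-0.009,0.09,-0.044,0],[-0.009,0.09,-0.044,0]]]'

```text
time: 26.15
tool_pos: [0.4574, 0.0031, 0.0558]
tool_rot: [-1.562, -0.007, 0.213]
contact_force: [-0.3, -0.2, -0.2]
opening: 0.0872
```

```bash
python3 go.py .457 .0035 .006 .2165; python3 og.py pics/g17.png 0 0 .023
```

```text
t=26.15 pos [0.4574 0.0031 0.0558] rot [-1.562 -0.007  0.213] F [-0.3 -0.2 -0.2] op 0.0872
  -> [-0.0006  0.0498  0.    ] twist -0.21 other [-0.51  0.38]
```

View pics/g17.png

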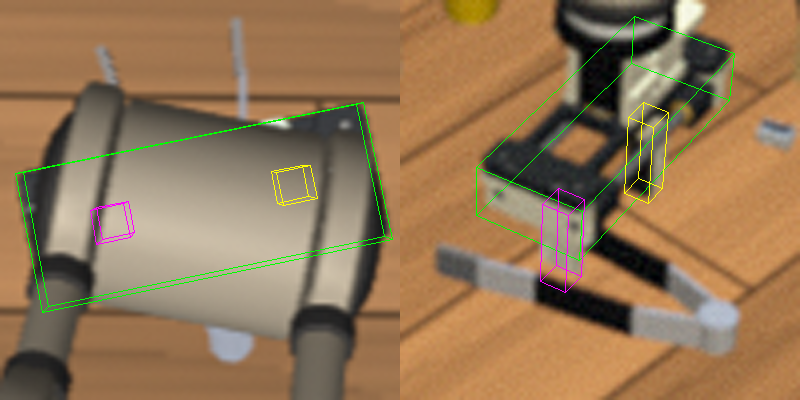

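send_rows --motion '[[[0,0.015,0,0],[0,0.022,0,0],[0,0.024,0,0],[0,0.024,0,0]]]'

```text
time: 26.65
tool_pos: [0.459, 0.0031, 0.0337]
tool_rot: [-1.564, -0.01, 0.213]
contact_force: [-0.5, 0.5, 0.4]
opening: 0.0874
```

```bash
python3 go.py .457 .0035 .006 .2165; python3 og.py pics/g18.png 0 0 .023
```

```text
t=26.65 pos [0.459  0.0031 0.0337] rot [-1.564 -0.01   0.213] F [-0.5  0.5  0.4] op 0.0874
  -> [-0.0022  0.0277  0.0007] twist -0.20 other [-0.41  0.6 ]
```

View pics/g18.png

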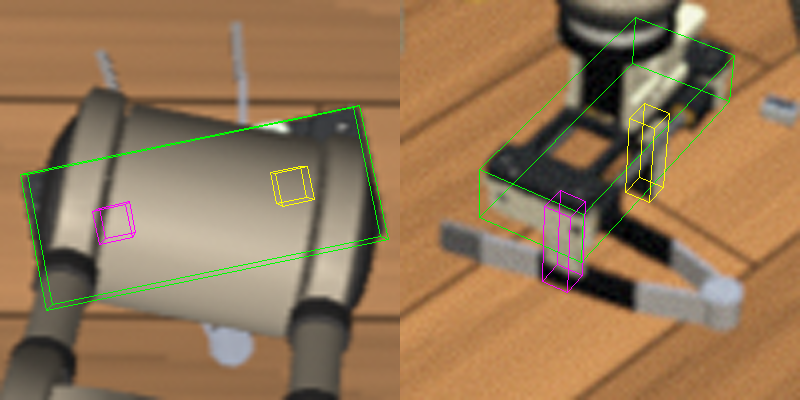

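send_rows --motion '[[[-0.001,0.008,0,0],[-0.002,0.016,0.0005,0],[-0.002,0.023,0.0005,0],[-0.002,0.026,0.0005,0],[-0.002,0.0265,0.0005,0]]]'

```text
time: 27.25
tool_pos: [0.457, 0.0033, 0.0067]
tool_rot: [-1.563, -0.01, 0.213]
contact_force: [-0.6, -0.1, -0.2]
opening: 0.087
```

```bash
python3 go.py .457 .0035 .006 .2165; python3 og.py pics/g19.png 0 0 .023
```

```text
t=27.25 pos [0.457  0.0033 0.0067] rot [-1.563 -0.01   0.213] F [-0.6 -0.1 -0.2] op 0.0870
  -> [0.     0.0007 0.0001] twist -0.21 other [-0.43  0.56]
```

View pics/g19.png

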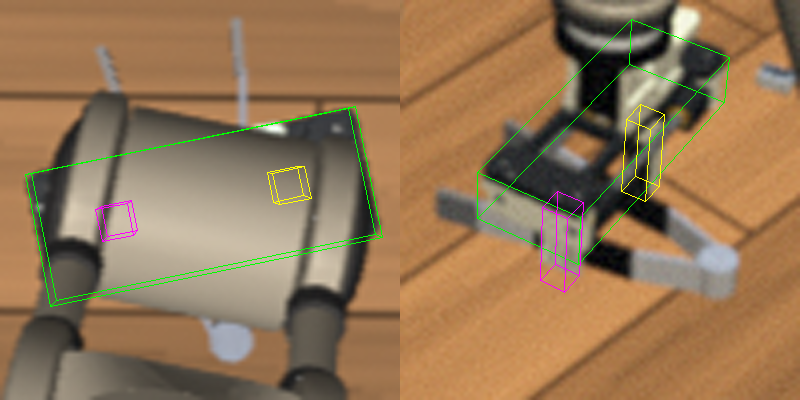

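Run:
```python
from h import *
s=load("siden.pkl"); p=w2p(s,[.457,.0033,.03])[0]; print(p)
x0,y0=int(p[0]-45),int(p[1]-25)
cv2.imwrite("pics/z1.png",crop(s,x0,y0,90,60,8))
T=R.from_euler("xyz",[-1.563,-.01,.213]).as_matrix()
for z in (.0435,.053,.0625,-.0435):
  for b in (.002,-.02,-.04):
    print(z,b,(w2p(s,np.array([.457,.0033,.0067])+T@np.array([0,b,z]))[0]).round(1), ((w2p(s,np.array([.457,.0033,.0067])+T@np.array([0,b,z]))[0]-[x0,y0]+.5)*8).round(0))
```

```text
[312.2025191  236.65666891]
0.0435 0.002 [303.5 252.9] [296. 339.]
0.0435 -0.02 [303.7 246.9] [298. 291.]
0.0435 -0.04 [304.  241.2] [300. 246.]
0.053 0.002 [301.6 255. ] [281. 356.]
0.053 -0.02 [301.8 248.9] [283. 307.]
0.053 -0.04 [302.1 243.3] [284. 263.]
0.0625 0.002 [299.7 257.1] [266. 373.]
0.0625 -0.02 [299.9 251. ] [267. 324.]
0.0625 -0.04 [300.1 245.4] [269. 279.]
-0.0435 0.002 [320.  234.6] [428. 193.]
-0.0435 -0.02 [320.4 228.6] [432. 145.]
-0.0435 -0.04 [320.8 223.1] [435. 101.]
```

View pics/z1.png

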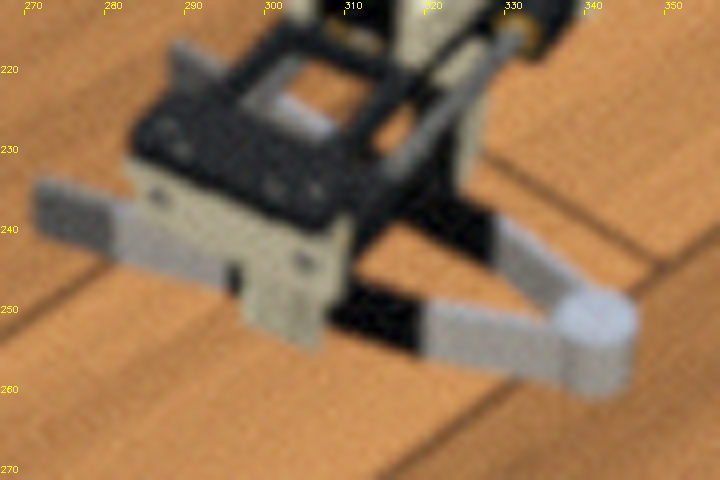

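The near finger is at (301,245), outside the left grip, and the far finger at (325,228), outside the right grip. Squeezing to 50 mm.

send_rows --motion '[[[0,0.0005,0,0],[0,0.001,0,0],[0,0.001,0,0],[0,0.001,0,0],[0,0.001,0,0],[0,0.001,0,0],[0,0.001,0,0]]]' --gripper 0.543 --grip_force 25

```text
time: 28.05
tool_pos: [0.4576, 0.0033, 0.0064]
tool_rot: [-1.564, -0.011, 0.213]
contact_force: [1.0, 0.4, 2.6]
opening: 0.0502
```

send_rows --motion '[[[0,-0.002,0,0],[0,-0.005,0,0],[0,-0.01,0,0],[0,-0.015,0,0],[0,-0.02,0,0],[0,-0.02,0,0]]]'

```text
time: 28.65
tool_pos: [0.4579, 0.0031, 0.0272]
tool_rot: [-1.564, -0.013, 0.213]
contact_force: [0.1, 0.3, -1.2]
opening: 0.05
```

```bash
python3 go.py .567 .0525 .0155 .105
python3 - <<'E'
from h import *
from cell import read_camera
c=read_camera("top"); s=read_camera("side")
pickle.dump(c,open("topn.pkl","wb"));pickle.dump(s,open("siden.pkl","wb"))
cv2.imwrite("pics/z2.png",np.hstack([crop(c,225,150,80,100,5),crop(s,225,190,130,100,3)[:,:390] if 0 else cv2.resize(crop(s,225,190,80,100,5),(400,500))]))
E
```

```text
t=28.65 pos [0.4579 0.0031 0.0272] rot [-1.564 -0.013  0.213] F [ 0.1  0.3 -1.2] op 0.0500
  -> [0.1169 0.0133 0.0252] twist 6.19 other [-0.41  0.7 ]
```

View pics/z2.png

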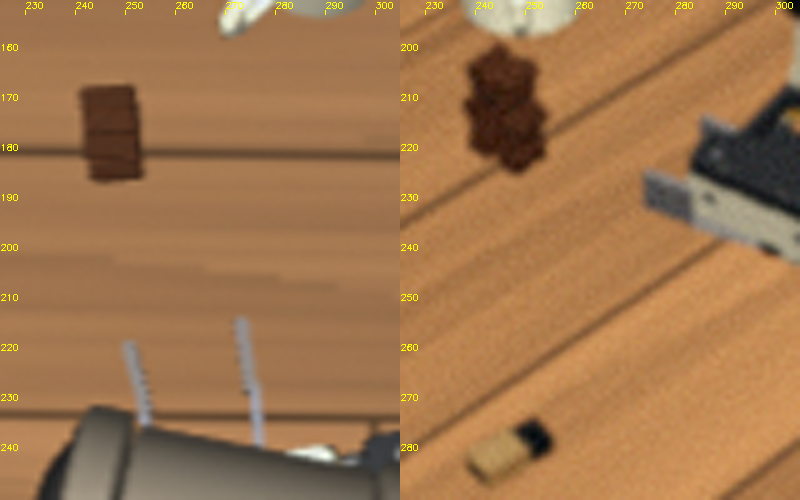

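Run:
```python
from h import *
c=load("topn.pkl")
for z in(.04,.045,.05):
    w=p2w(c,[(225+125/5-.4,150+342/5-.4),(225+242/5-.4,150+318/5-.4)],z); m=w.mean(0); d=m[:2]-[.4579,.0031]
    print(z,w[:,:2].round(4).tolist(),m.round(4),"gap",np.linalg.norm(w[0]-w[1]),"dist",np.linalg.norm(d),"ang",np.arctan2(d[1],d[0]))
s=load("siden.pkl")
# side: project expected tip points
u=np.array([np.cos(.2165),np.sin(.2165)]);n=np.array([-u[1],u[0]])
for z in (.021,.045):
  for sg in(1,-1):
    print(z,sg,w2p(s,[*(np.array([.457,.003])+.107*u+sg*.032*n),z])[0].round(1))
cv2.imwrite("pics/z3.png",crop(s,265,205,80,60,10))
```

```text
0.04 [[0.5562, 0.055], [0.5686, -0.002]] [0.5624 0.0265 0.04  ] gap 0.05830628670162447 dist 0.10708928867915428 ang 0.22047614469222704
0.045 [[0.5558, 0.0547], [0.5682, -0.0019]] [0.562  0.0264 0.045 ] gap 0.058019407930444626 dist 0.10664419519553342 ang 0.2202092458275473
0.05 [[0.5554, 0.0545], [0.5677, -0.0019]] [0.5615 0.0263 0.05  ] gap 0.05773252915926474 dist 0.10619910937239016 ang 0.21994010977035755
0.021 1 [272.5 231.4]
0.021 -1 [285.3 218.7]
0.045 1 [272.3 224.8]
0.045 -1 [285.2 212.1]
```

View pics/z3.png

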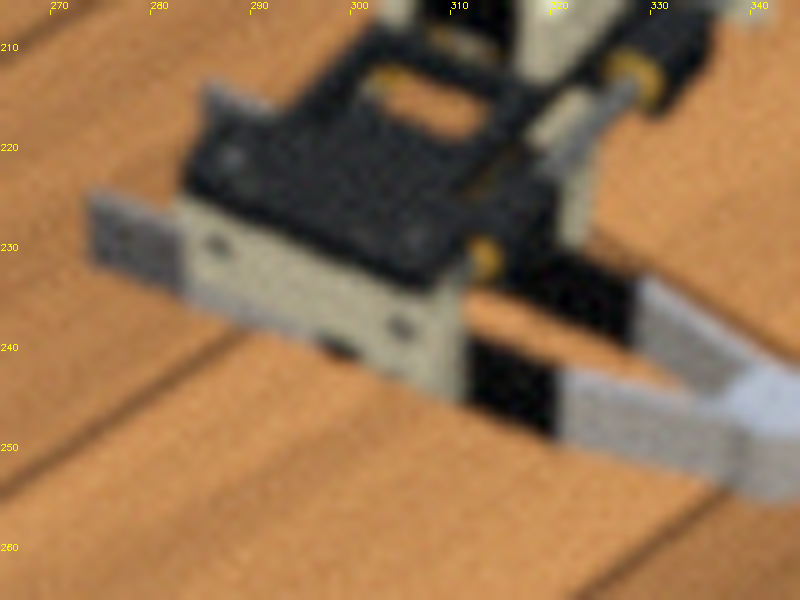

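Tongs are carried level: underside ≈21 mm, left tip at (273,224–231) as predicted, jaw point 90 mm ahead. Moving to a stand-off in line with the teddy.

```bash
python3 go.py .5063 .046 .0165 .1
```

```text
t=28.75 pos [0.4575 0.0031 0.0265] rot [-1.564 -0.012  0.213] F [ 0.2 -0.3 -0.2] op 0.0498
  -> [0.0567 0.0109 0.0315] twist 6.47 other [-0.43  0.64]
```

send_rows --motion '[[[0.005,0,0.004,1.5],[0.015,0,0.01,3],[0.03,0.002,0.018,5],[0.044,0.005,0.025,6.5],[0.053,0.008,0.03,6.5],[0.0567,0.01,0.0315,6.5],[0.0567,0.01,0.0315,6.5],[0.0567,0.01,0.0315,6.5]]]'

```text
time: 29.55
tool_pos: [0.5057, 0.0458, 0.0172]
tool_rot: [-1.563, -0.01, 0.1]
contact_force: [0.1, -0.9, -0.6]
opening: 0.0501
```

```bash
python3 go.py .5665 .0524 .0155 .1
python3 - <<'E'
from h import *
from cell import read_camera
c=read_camera("top"); s=read_camera("side")
pickle.dump(c,open("topn.pkl","wb"));pickle.dump(s,open("siden.pkl","wb"))
cv2.imwrite("pics/z4.png",np.hstack([crop(c,225,155,50,75,8),crop(s,230,190,50,75,8)]))
E
```

```text
t=29.55 pos [0.5057 0.0458 0.0172] rot [-1.563 -0.01   0.1  ] F [ 0.1 -0.9 -0.6] op 0.0501
  -> [0.0611 0.0023 0.0005] twist -0.02 other [-0.47  0.56]
```

View pics/z4.png

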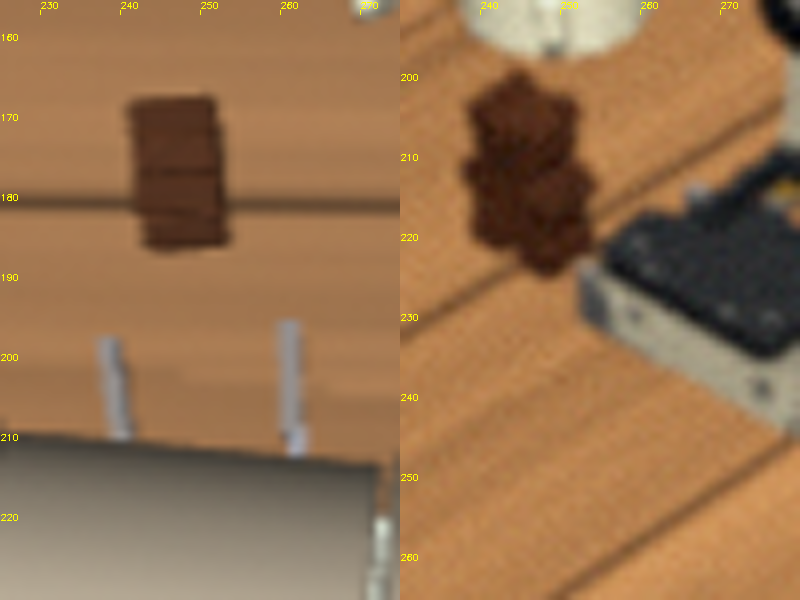

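Run:
```python
from h import *
c=load("topn.pkl")
w=p2w(c,[(225+110/8-.44,155+340/8-.44),(225+290/8-.44,155+322/8-.44)],.035);print(w,w.mean(0))
pads=p2w(c,[(225+122/8-.44,155+435/8-.44),(225+291/8-.44,155+425/8-.44)],.035);print(pads,pads.mean(0))
t=np.array([.0,0]);u=np.array([np.cos(.105),np.sin(.105)]);n=np.array([-u[1],u[0]])
d=w.mean(0)[:2]-[.6555,.0618]; print("along",d@u,"lat",d@n)
d=w.mean(0)[:2]-[.5057,.0458]; print("tool->tip",np.linalg.norm(d),np.arctan2(d[1],d[0]))
# teddy again at several heights, using top edge (ears/head)
for z in(.04,.06,.068):
    te=p2w(c,[(225+130/8-.4,155+103/8-.4),(225+214/8-.4,155+96/8-.4),(225+230/8-.4,155+243/8-.4),(225+143/8-.4,155+248/8-.4)],z);print(z,te.mean(0).round(4))
```

```text
[[0.60797487 0.0839539  0.035     ]
 [0.61426389 0.02862549 0.035     ]] [0.61111938 0.05628969 0.035     ]
[[0.57861653 0.07968732 0.035     ]
 [0.58234057 0.02785092 0.035     ]] [0.58047855 0.05376912 0.035     ]
along -0.04471371855646633 lat -0.0008285519779176887
tool->tip 0.10593997752721623 0.09917794525376424
0.04 [0.6595 0.0632 0.04  ]
0.06 [0.6559 0.062  0.06  ]
0.068 [0.6545 0.0615 0.068 ]
```

Jaw line is centred on the teddy within 1 mm laterally. Advancing 61 mm.

send_rows --motion '[[[0.005,0,0,0],[0.014,0,0,0],[0.024,0,0,0],[0.034,0.001,0,0],[0.044,0.001,0,0],[0.053,0.001,0,0],[0.06,0.001,0.0005,0],[0.062,0.001,0.0005,0]]]'

```text
time: 30.45
tool_pos: [0.5684, 0.0524, 0.017]
tool_rot: [-1.563, -0.011, 0.099]
contact_force: [-0.3, 0.8, -0.8]
opening: 0.0498
```

```bash
python3 go.py .5665 .0524 .0155 .1
python3 - <<'E'
from h import *
from cell import read_camera
c=read_camera("top"); s=read_camera("side")
pickle.dump(c,open("topn.pkl","wb"));pickle.dump(s,open("siden.pkl","wb"))
cv2.imwrite("pics/z5.png",np.hstack([crop(c,225,155,50,75,8),crop(s,230,190,50,75,8)]))
E
```

```text
t=30.45 pos [0.5684 0.0524 0.017 ] rot [-1.563 -0.011  0.099] F [-0.3  0.8 -0.8] op 0.0498
  -> [-0.0019  0.0015  0.0001] twist -0.04 other [-0.47  0.62]
```

View pics/z5.png

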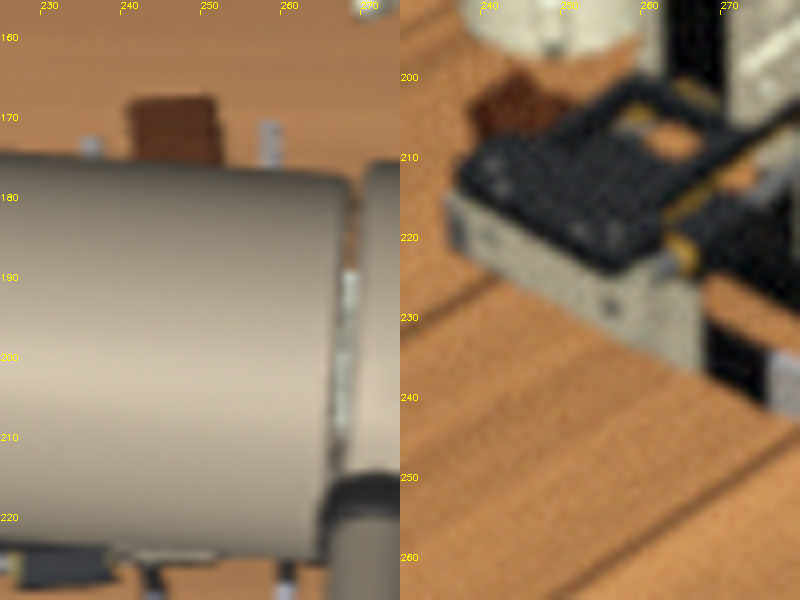

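The teddy (columns 240–252) stands between the jaw tips at columns 235 and 258. Closing the tongs.

send_rows --motion '[[[-0.0015,0,0,0],[-0.0015,0,0,0],[-0.0015,0,0,0],[-0.0015,0,0,0]]]' --gripper 0.45 --grip_force 22

```text
time: 30.95
tool_pos: [0.566, 0.0522, 0.017]
tool_rot: [-1.563, -0.01, 0.099]
contact_force: [-0.4, -0.4, -1.4]
opening: 0.0418
```

send_rows --motion '[[[0,0,0,0],[0,0,0,0],[0,0,0,0],[0,0,0,0],[0,0,0,0],[0,0,0,0]]]' --gripper 0.2 --grip_force 22

```text
time: 31.55
tool_pos: [0.566, 0.0522, 0.017]
tool_rot: [-1.563, -0.01, 0.099]
contact_force: [-0.0, -0.2, 0.0]
opening: 0.0382
```

```bash
python3 go.py .5665 .0524 .0155 .1
python3 - <<'E'
from h import *
from cell import read_camera
c=read_camera("top"); s=read_camera("side")
cv2.imwrite("pics/z6.png",np.hstack([crop(c,225,155,50,75,8),crop(s,230,190,50,75,8)]))
E
```

```text
t=31.55 pos [0.566  0.0522 0.017 ] rot [-1.563 -0.01   0.099] F [-0.  -0.2  0. ] op 0.0382
  -> [0.0005 0.0015 0.0001] twist -0.04 other [-0.47  0.57]
```

View pics/z6.png

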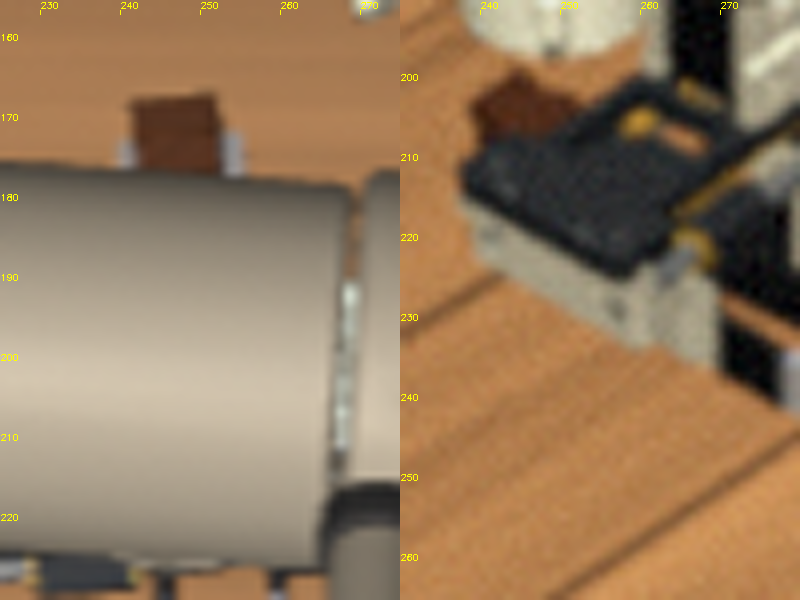

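Jaws are closed on the teddy (grips at 38 mm). Lifting smoothly by about 18 cm.

send_rows --motion '[[[0,-0.002,0,0],[0,-0.006,0,0],[0,-0.014,0,0],[0,-0.025,0,0],[0,-0.037,0,0],[0,-0.049,0,0],[0,-0.061,0,0],[0,-0.073,0,0]]]' --grip_force 25

```text
time: 32.45
tool_pos: [0.5654, 0.0515, 0.0914]
tool_rot: [-1.563, -0.01, 0.099]
contact_force: [0.1, -0.6, -1.2]
opening: 0.0381
```

send_rows --motion '[[[0,-0.012,0,0],[0,-0.025,0,0],[0,-0.04,0,0],[0,-0.055,0,0],[0,-0.07,0,0],[0,-0.085,0,0],[0,-0.095,0,0],[0,-0.1,0,0]]]'

```text
time: 33.25
tool_pos: [0.5647, 0.0506, 0.1927]
tool_rot: [-1.563, -0.012, 0.099]
contact_force: [0.2, -0.5, -0.6]
opening: 0.0379
```

send_rows --motion '[[[0,0,0,0],[0,0,0,0],[0,0,0,0],[0,0,0,0],[0,0,0,0]]]'

```text
time: 33.75
tool_pos: [0.5646, 0.0506, 0.1922]
tool_rot: [-1.563, -0.011, 0.099]
contact_force: [-0.6, 0.5, -0.4]
opening: 0.0383
```

```bash
python3 go.py .5665 .0524 .19 .1
python3 - <<'E'
from h import *
from cell import read_camera
c=read_camera("top"); s=read_camera("side")
pickle.dump(c,open("topn.pkl","wb"));pickle.dump(s,open("siden.pkl","wb"))
cv2.imwrite("pics/f1.png",np.hstack([cv2.resize(c["frame"][130:320,40:480,::-1],(440,190)),s["frame"][100:290,150:510,::-1]]))
cv2.imwrite("pics/f2.png",crop(s,200,110,130,130,5)[:600])
E
python3 go.py .5665 .0524 .19 .1
```

```text
t=33.75 pos [0.5646 0.0506 0.1922] rot [-1.563 -0.011  0.099] F [-0.6  0.5 -0.4] op 0.0383
  -> [0.0021 0.0023 0.0016] twist -0.04 other [-0.46  0.65]
t=33.85 pos [0.5647 0.0506 0.1924] rot [-1.563 -0.012  0.099] F [ 0.8  0.5 -1.6] op 0.0387
  -> [0.002  0.0025 0.0016] twist -0.03 other [-0.45  0.67]
```

View pics/f1.png

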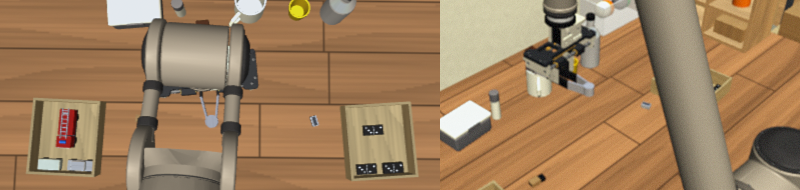

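View pics/f2.png

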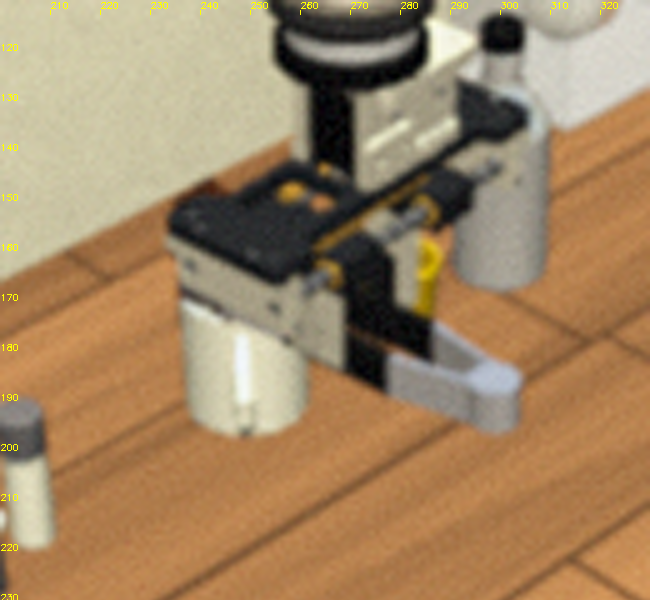

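Run:
```python
from h import *
c=load("topn.pkl");s=load("siden.pkl")
u=np.array([np.cos(.105),np.sin(.105)]);n=np.array([-u[1],u[0]]);o=np.array([.5647,.0506])+.0895*u
b=.175
B=[[*(o+a*.0225*u+d*.013*n),z] for z in(b,b+.068) for a,d in((1,1),(1,-1),(-1,-1),(-1,1))]
print(w2p(c,B).round(1).tolist());print(w2p(s,B).round(1).tolist())
cv2.imwrite("pics/f3.png",np.hstack([crop(c,225,130,50,50,8),crop(s,220,135,50,50,8)]))
```

```text
[[237.9, 157.8], [249.9, 156.7], [251.8, 177.3], [239.6, 178.4], [235.1, 150.1], [248.2, 149.0], [250.2, 171.2], [237.0, 172.4]]
[[235.3, 169.9], [242.0, 165.6], [254.5, 171.7], [247.8, 176.2], [233.5, 148.2], [240.5, 143.9], [253.3, 149.9], [246.4, 154.2]]
```

View pics/f3.png

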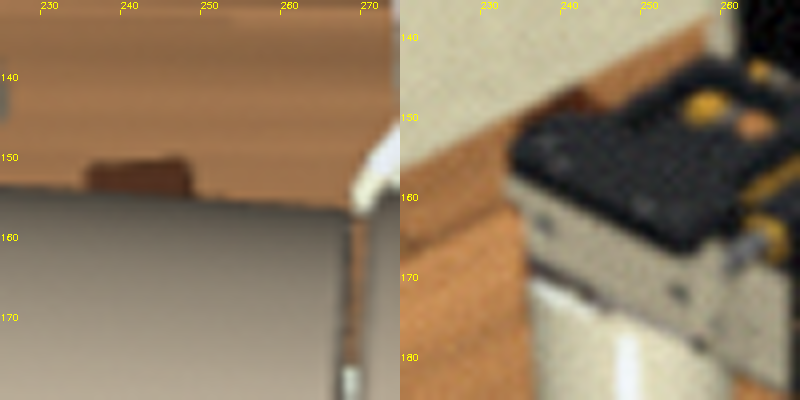

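Teddy's top edge is at (235–248.5, 150), matching the predicted (235.1,150.1)–(248.2,149.0) for an underside at 17.5 cm. The hold was stable over 0.6 s, so I'm handing in.

```bash
python3 -c "
from cell import hand_in,sensors
print(hand_in()); s=sensors.observe(); print(s['time'],s['tool_pos'],s['opening'])"
```

```text
the job is handed in; nothing more can be done
None
the job is handed in; nothing more can be done
```

I handed the job in at about 33.9 s with all three parts done. The domino lies flat in the games tray and the fire truck stands upright in the vehicles tray. The arm is holding the teddy block up in the tongs.

**Last checks:**
- **Teddy height:** in the top picture, the teddy's top edge is where it should be with its underside about 17.5 cm above the shelf. The spot where it stood on the shelf is empty.
- **Grip:** the tongs' grips held steady at 38 mm and the arm stayed still for 0.6 s before I handed in. Only the tongs touched the teddy.
- **Other items:** nothing else looked moved in the final pictures, though I did not measure each item again.

**What went wrong or disagreed:**
- **Tool height:** the fingertips sat about 23 mm higher than the reported tool position implied. My first grasp at the domino closed above it without moving it, and a second try only rested lightly on its top. I corrected the height from that contact and from the pictures.
- **View of the teddy:** at the end the gripper hides most of the teddy from both cameras. The last check rests on its visible top edge, the lift distance and the grip opening.

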